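Pack a gel caster tight with filler plates and a wedge

ROBOT

A 7-joint arm with a two-finger parallel gripper is mounted at the origin on a cart in front of the work surface, level with it; the furniture and walls round the work are solid. World frame = base frame: x ahead of the robot, y to its left, z up, the work surface at z = 0. Lengths are in m, angles in degrees, forces in N, time in s.
With the tool pointing down it reaches from about 0.4 to 0.85 m from the base axis. Payload 6.9 kg.
Tool frame: the origin (TCP) lies on the mounting face of the last link; the fingertips stand 173 mm ahead of it and the grasp point (between the pads) lies 155 mm ahead of it (tips_ahead is the distance from the TCP to the fingertips, in m); z points along the fingers, y is the direction in which the jaws open and shut (so a half turn about z gives the same grasp; the last joint's range is limited). The gripper opens to 85 mm and grips with 20 to 120 N. Pads are 22 mm wide; open, the fingers measure 114 mm over their backs; the gripper's body (76 mm by 85 mm) begins 54 mm behind the grasp point. The pads swing forward as they close: fully open they stand 13 mm farther back than shut.
Start: joints at [82.191, 29.078, -13.613, 85.955, 7.202, 65.827, -8.869], TCP at [0.15, -0.607, 0.405] pointing down, gripper open.
Joint ranges: [-176.47, 176.47], [-13.61, 117.27], [-81.72, 77.17], [0.22, 143.17], [-87.28, 267.28], [10, 112.55], [-165.47, 165.47]. Speed limits (degrees/s): [136.94, 136.94, 180, 180, 180, 180, 180].

INTERFACE

Orientations are given as [roll, pitch, yaw] about the fixed x, y, z axes, in that order (R = Rz(yaw) Ry(pitch) Rx(roll)).
In Python, from bench import get_state, camera, calibration, finish_job, tips_ahead gives the robot as it stands.
- The arm moves only by the tool move_arm, never from a script. Its argument "motion" is a list of rows, each an object with "dp": the shift along the tool's x, y, z in cm, a list of three; "yaw": the turn about the tool's z in degrees; "fingers": the opening, from -1 (shut) to 1 (fully open). In form: [{"dp": [x, y, z], "yaw": yaw, "fingers": fingers}, ...]. A call has 1 to 8 rows; each row shifts and turns the pose as measured when the row begins, along the tool's axes as they then stand; what a row does not reach is not made up. A row lasts 1/12 s, in which the tool goes at most 41.7 mm and 7.16 degrees, less where a joint would pass 70% of its speed; a pose out of reach is approached as far as the arm can. A call with a gripper value outside its range is refused whole. The fingers move at their own pace and stop on an object; "grip_force" is the grip in N (left out, the last holds). Time passes only in rows, so rows that do not move let the fingers close. It gives the time, the measured TCP pose, the force and the opening at its end, in the units of the state.
- get_state(): the state, without advancing time (a new reading comes with each control period).
- camera(name): name is "scene" or "top"; returns (picture, depth): 480x640x3 uint8, blue, green, red; 480x640 float32, m along the optical axis (not along the pixel's ray), 0 where there is no reading.
- calibration(name): a dict with "mtx" (3x3 intrinsics, pixels), "origin" and "rotation" of the camera in the world. Camera axes: x right, y down, z forward; pixel columns grow to the right and rows downward; lengths in m; the calibration is good to about 2 mm. A picture is of the moment at which its call begins. calibration takes no time and is no camera call.
- finish_job(): hands the job in, once; it reports no verdict.
The state is a dict: "t": time; "joint_pos": joint angles; "qd": joint speeds; "joint_efforts": joint torques, N m; "eef_pos": TCP position; "tcp_rot": TCP orientation; "force": force on the tool from outside, world axes, zero at the start; "wrist_torque": the same for the moment, N m; "finger_gap": finger opening in m.
Only numpy, scipy, OpenCV 4.12 (cv2) and the standard library are available. Lean on these libraries where they do the work, as an engineer would, in place of code of your own. Each camera call takes 0.05 s, during which the arm holds its last target.

TASK

Pack the gel caster: from the rack, stand one blue filler plate, or two if the gap takes them, between the glass cassettes and the front plate, on the trough floor and flat against the glass, so that the orange wedge will jam in what is left with at least a third of its height down in the trough and its foot still off the trough floor. Then put the wedge in, handle up and sloping face towards the front plate, and press it down gently, without forcing the glass, until you feel the whole stack go tight. Finish still gripping the wedge by its handle, pressed in, for a colleague to clamp the caster: do not let go of it, keep unused fillers well away from the caster and leave the other things on the desk alone.

Things in the scene. Friction and masses are not known exactly. Their poses are not given: they have to be found in the camera images.
- caster: gel caster fixed to the desk: grey base plate 140 (x) x 136 (y) mm on rubber feet, carrying a leaning trough with clear side walls. Origin: centre of its underside, at desk height; z up, x away from the robot (yaw varies), towards the trough's back.
- trough: the caster's trough, rigid with it, leaning back about y by 11.3 degrees (0.1974 rad, tangent 0.2): z points up along the glass, tipped away from the robot, x to the back plate. Origin: on the trough floor (z = 0), mid width, at the back plate's inner face (x = 0); 35 mm x, 24 mm z in the caster's frame. Inside width 106 mm, clear side walls 5 mm thick, 76 mm high, open above.
- back_plate: white back plate of the trough, 8 mm thick, 76 mm high, its inner face is the trough's x = 0 plane; same origin and axes as the trough. Fixed. The cassettes lean against it.
- front_plate: clear front plate, white top edge, black clamp knobs; 6 mm thick, 104 wide, 72 high; clamped fast, at another place each time. It stands plumb; axes as the caster's. Origin: centre of its lower edge, mid thickness, 30 mm above the desk; inner face at its x = +3 mm. The trough leans, the plate does not, so the gap to cassette_3 widens upwards 0.2 mm per mm; at the trough floor it is 11 to 24 mm.
- cassette_1: rearmost of three loose glass cassettes (two green-tinted panes with grey edge strips), 8 mm thick, 100 mm wide, 76 mm high, 100 g, standing on the trough floor against the back plate. Origin: centre of its lower edge; x through its thickness towards the back plate, z up along the glass.
- cassette_2: middle glass cassette, like cassette_1, against its front.
- cassette_3: front glass cassette, like cassette_1, against the front of cassette_2. Its front face is 4 mm in front of (-x of) its origin, so 24 mm in front of the back plate.
- rack: white rack fixed to the desk, 132 x 100 mm, in which the fillers and the wedge stand upright, one behind another along its x axis, their feet 10 mm above the desk between fins that reach 37 mm above the desk. Origin: centre of its underside; x away from the robot (yaw varies).
- filler_1: blue filler plate, loose, about 60 g, 7 mm thick (x), 96 mm wide (y), 80 mm high, with a round-topped grip tab in mid width, 24 mm wide (y), 7 mm thick, straight from z = 80 to 100, top at 112 mm: take the tab across its 24 mm width. Origin: centre of the lower edge; z up. Nearest the robot in the rack. Any filler may be used.
- filler_2: blue filler plate like filler_1, 26 mm behind it in the rack.
- filler_3: blue filler plate like filler_1, 52 mm behind it in the rack.
- wedge: orange wedge, loose, 120 g, 70 mm wide (y), 80 high, last in the rack. Origin: foot, mid width, on its flat rear face (x = 0, goes against the stack); the front face slopes: 11.5 mm thick at the foot, 27.5 at z = 80 mm, the gap's taper. Handle tab: 40 mm wide (y), x -11.5 to 0, z 80 to 110 mm. With g mm left at the trough floor it jams (11.5 - g)/0.2 mm above it; over 11.5 it drops in loose.
- wedge_handle (a point): centre of the wedge's handle tab, at x -5.75, y 0, z 95 mm in the wedge's frame.
- wedge_slope (a point): middle of the wedge's sloping front face, at x -19.5, y 0, z 40 mm in the wedge's frame; it comes against the front plate.
- marker_black: black and white marker pen, 135 mm long, lying on the desk in front of the caster; leave alone.
- tweezers: steel tweezers, 122 mm long, lying near the desk's front edge; leave alone.
- spare_plate: white 96-well plate, 85 x 128 x 14 mm, lying at the left; leave alone.
- cal_weight: brass check weight with a knob, 30 mm across, 48 mm high, standing behind the rack; leave alone.
Not all that is in view belongs to the job. What is shaped like the wedge but green or pink is not meant.

How it is judged (in metres and radians):
On the way:
1. a filler plate stands in the trough on its floor, flat with the glass, and has been let go ((((z of filler_1 in the frame of trough between -0.003 and 0.004 m and x of filler_1 in the frame of trough between -0.06 and -0.02 m and angle between the z axis of filler_1 and the z axis of trough, either way round below 0.09 rad and angle between the x axis of filler_1 and the x axis of trough, either way round below 0.09 rad) and contact force between the fingers and filler_1 below 0.1 N) or ((z of filler_2 in the frame of trough between -0.003 and 0.004 m and x of filler_2 in the frame of trough between -0.06 and -0.02 m and angle between the z axis of filler_2 and the z axis of trough, either way round below 0.09 rad and angle between the x axis of filler_2 and the x axis of trough, either way round below 0.09 rad) and contact force between the fingers and filler_2 below 0.1 N) or ((z of filler_3 in the frame of trough between -0.003 and 0.004 m and x of filler_3 in the frame of trough between -0.06 and -0.02 m and angle between the z axis of filler_3 and the z axis of trough, either way round below 0.09 rad and angle between the x axis of filler_3 and the x axis of trough, either way round below 0.09 rad) and contact force between the fingers and filler_3 below 0.1 N))), for 0.2 s.
At the end, for the whole second after the job is handed in: Fingers hold the wedge at its handle (30 mm); wedge in line with the trough (4 deg), slope to the front plate, foot 1.5-50 mm up; over 2 N on the front plate and from cassette_1 on the back plate; a filler seated (4 mm, 5 deg), others too or 120 mm away; cassettes on the floor (contact force between wedge and front_plate above 2 N and contact force between cassette_1 and back_plate above 2 N and contact force between the fingers and wedge above 3 N and distance between the grasp point and wedge_handle below 0.03 m and x of wedge_slope in the frame of front_plate between -0.002 and 0.01 m and z of wedge in the frame of trough between 0.0015 and 0.05 m and angle between the z axis of wedge and the z axis of trough, either way round below 0.07 rad and angle between the x axis of wedge and the x axis of trough, either way round below 0.07 rad and linear speed of wedge below 0.01 m/s and ((z of filler_1 in the frame of trough between -0.003 and 0.004 m and x of filler_1 in the frame of trough between -0.06 and -0.02 m and angle between the z axis of filler_1 and the z axis of trough, either way round below 0.09 rad and angle between the x axis of filler_1 and the x axis of trough, either way round below 0.09 rad) or (z of filler_2 in the frame of trough between -0.003 and 0.004 m and x of filler_2 in the frame of trough between -0.06 and -0.02 m and angle between the z axis of filler_2 and the z axis of trough, either way round below 0.09 rad and angle between the x axis of filler_2 and the x axis of trough, either way round below 0.09 rad) or (z of filler_3 in the frame of trough between -0.003 and 0.004 m and x of filler_3 in the frame of trough between -0.06 and -0.02 m and angle between the z axis of filler_3 and the z axis of trough, either way round below 0.09 rad and angle between the x axis of filler_3 and the x axis of trough, either way round below 0.09 rad)) and ((z of filler_1 in the frame of trough between -0.003 and 0.004 m and x of filler_1 in the frame of trough between -0.06 and -0.02 m and angle between the z axis of filler_1 and the z axis of trough, either way round below 0.09 rad and angle between the x axis of filler_1 and the x axis of trough, either way round below 0.09 rad) or horizontal distance between filler_1 and trough above 0.12 m) and ((z of filler_2 in the frame of trough between -0.003 and 0.004 m and x of filler_2 in the frame of trough between -0.06 and -0.02 m and angle between the z axis of filler_2 and the z axis of trough, either way round below 0.09 rad and angle between the x axis of filler_2 and the x axis of trough, either way round below 0.09 rad) or horizontal distance between filler_2 and trough above 0.12 m) and ((z of filler_3 in the frame of trough between -0.003 and 0.004 m and x of filler_3 in the frame of trough between -0.06 and -0.02 m and angle between the z axis of filler_3 and the z axis of trough, either way round below 0.09 rad and angle between the x axis of filler_3 and the x axis of trough, either way round below 0.09 rad) or horizontal distance between filler_3 and trough above 0.12 m) and z of each of cassette_1, cassette_2, cassette_3 in the frame of trough below 0.004 m and angle between the z axis of each of cassette_1, cassette_2, cassette_3 and the z axis of trough, either way round below 0.06 rad); the arm keeps its last pose, push and grip.
It fails at once if the stack is squeezed with more than 90 N, or the robot pushes on the front cassette with more than 25 N (contact force between cassette_1 and back_plate above 90 N or contact force between any of the arm, the fingers and cassette_3 above 25 N).
It fails at once if a bystander is moved by more than 25 mm (distance of any of marker_black, tweezers, spare_plate, cal_weight from where it was at the start of the episode above 0.025 m).
It also fails if it takes over 72 s, if anything falls off the work surface, if the arm or the gripper's body presses on something with over 40 N, if the wrist force passes 120 N, or if a joint passes its speed limit or range.

## Working session

There is one attempt and no reset: what is moved stays moved. The work goes in short steps, Python scripts to look and compute and a tool call to move; the robot and the scene stay as the last step left them, time stands still between calls to the robot, and variables do not carry over. Pictures are saved under pics/ and viewed, and the job is handed in when it is done.

Besides the shell and the picture viewer there is one more tool, called by a JSON object that holds its "api" and its "payload", one argument or row to a line. move_arm: Moves the arm, as the interface text tells. Its arguments: {"type":"object","properties":{"motion":{"type":"array"},"grip_force":{"type":"number"}},"required":["motion"]}

```bash
ls; mkdir -p pics; python3 - <<'E'
from bench import *
import cv2,numpy as np
print(get_state())
print(tips_ahead if not callable(tips_ahead) else tips_ahead())
for n in("scene","top"):
    p,d=camera(n); cv2.imwrite(f"pics/{n}0.png",p); np.save(f"pics/{n}0.npy",d); print(n,calibration(n))
E
```

```text
pics
{'t': 0.0, 'joint_pos': array([ 82.19262676,  29.12484881, -13.60862338,  86.00864782,
         7.20251716,  65.82747013,  -8.86968711]), 'qd': array([ 0.00912599, -0.00389485, -0.06260263,  0.0616708 ,  0.16212779,
        0.04284274, -0.09606127]), 'joint_efforts': array([ 3.36370631e-04, -6.20600939e+01, -2.18644381e+00, -2.49661928e+01,
        1.27464204e-02,  1.20224946e-02, -6.71267594e-05]), 'eef_pos': array([ 0.14951224, -0.60665102,  0.40383692]), 'tcp_rot': array([-1.79897920e+02,  2.73120328e-03,  1.38524835e+01]), 'force': array([-0.80790592,  0.11835728,  0.58283164]), 'wrist_torque': array([-0.01661589, -0.01830495, -0.04185782]), 'finger_gap': 0.08567772212220896}
0.1734
scene {'mtx': array([[480.49767436,   0.        , 311.70040056],
       [  0.        , 480.49767436, 240.13765566],
       [  0.        ,   0.        ,   1.        ]]), 'origin': array([-0.15512967,  0.72096458,  0.77056115]), 'rotation': array([-124.18475095,    0.14276484, -132.72731467])}
top {'mtx': array([[555.51939466,   0.        , 318.92859627],
       [  0.        , 555.51939466, 244.23238088],
       [  0.        ,   0.        ,   1.        ]]), 'origin': array([0.5086814 , 0.05149572, 1.22766906]), 'rotation': array([-177.68356687,    0.23638937,  -89.87698579])}
```

View pics/scene0.png

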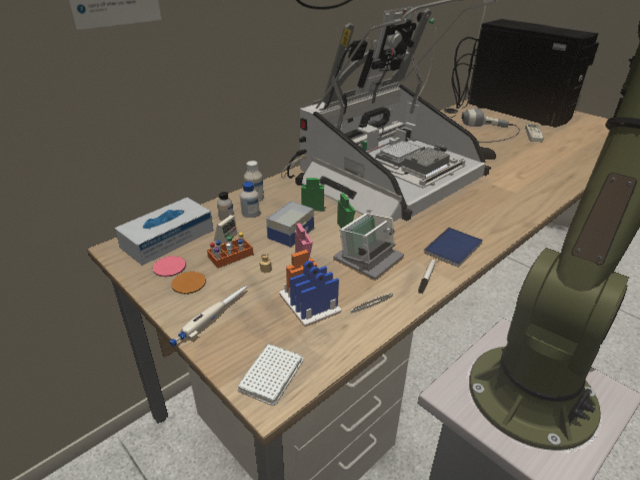

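View pics/top0.png

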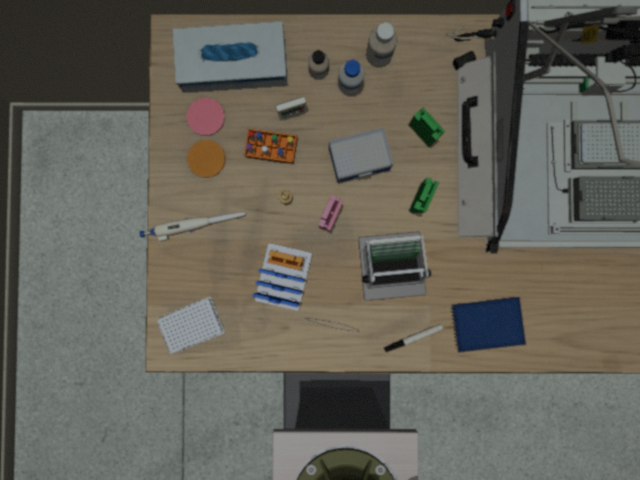

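The scene view shows the rack at about (310,295) with three blue fillers and the orange wedge, and the caster at (368,245). In the top view the rack is at (282,275) and the caster at (393,265). Both need zooming.

```bash
python3 - <<'E'
import cv2
t=cv2.imread("pics/top0.png");s=cv2.imread("pics/scene0.png")
cv2.imwrite("pics/tz.png",cv2.resize(t[225:315,240:440],None,fx=4,fy=4,interpolation=cv2.INTER_CUBIC))
cv2.imwrite("pics/sz1.png",cv2.resize(s[200:325,270:410],None,fx=4.8,fy=4.8,interpolation=cv2.INTER_CUBIC))
E
```

```text
(no output)
```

View pics/tz.png

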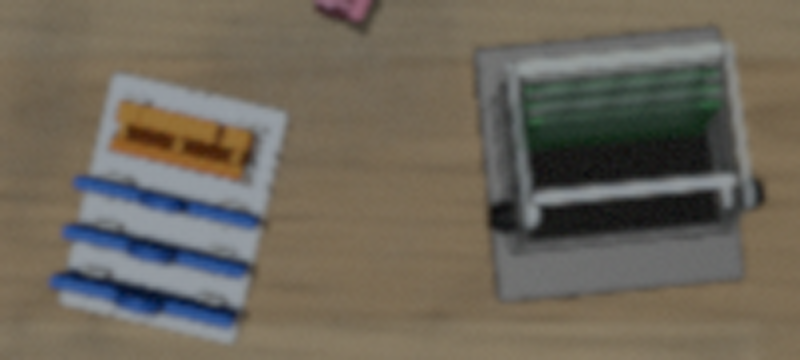

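View pics/sz1.png

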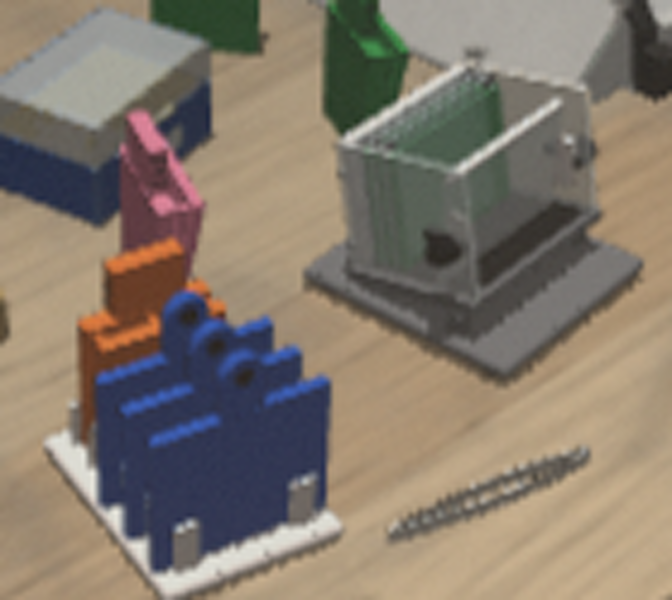

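```bash
cat > lib.py <<'E'
import numpy as np,cv2
from scipy.spatial.transform import Rotation as R
from bench import *
def cal(n):
    c=calibration(n); return c["mtx"],np.array(c["origin"]),R.from_euler("xyz",c["rotation"],degrees=True).as_matrix()
def ray(n,uv):
    K,o,M=cal(n); uv=np.atleast_2d(uv).astype(float)
    d=np.c_[(uv-K[[0,1],2][None])/K[[0,1],[0,1]][None],np.ones(len(uv))]@M.T
    return o,d
def onz(n,uv,z):
    o,d=ray(n,uv); return o+d*((z-o[2])/d[:,2])[:,None]
def cloud(n,dep):
    v,u=np.mgrid[:480,:640]; o,d=ray(n,np.c_[u.ravel(),v.ravel()])
    return (o+d*dep.reshape(-1,1)).reshape(480,640,3)
def tri(ua,ub):
    (oa,da),(ob,db)=ray("top",ua),ray("scene",ub); out=[]
    for a,b in zip(da,db):
        s=np.linalg.lstsq(np.c_[a,-b],ob-oa,rcond=None)[0]; p,q=oa+a*s[0],ob+b*s[1]
        out.append([*((p+q)/2),np.linalg.norm(p-q)])
    return np.array(out)
def proj(n,P):
    K,o,M=cal(n); c=(np.atleast_2d(P)-o)@M; return c[:,:2]/c[:,2:]*K[0,0]+K[[0,1],2]
def to(P,o,yaw): # world -> yawed frame
    c,s=np.cos(yaw),np.sin(yaw); d=np.atleast_2d(P)[:,:2]-o[:2]; return np.c_[d@[c,s],d@[-s,c]]
E
python3 - <<'E'
from lib import *
for n in("top","scene"):
    p=cv2.imread(f"pics/{n}0.png");d=np.load(f"pics/{n}0.npy");C=cloud(n,d)
    h=cv2.cvtColor(p,cv2.COLOR_BGR2HSV)
    roi=np.zeros((480,640),bool)
    if n=="top": roi[235:315,240:320]=1
    else: roi[235:325,270:345]=1
    blue=(h[...,0]>100)&(h[...,0]<130)&(h[...,1]>120)&roi
    org=(h[...,0]>3)&(h[...,0]<22)&(h[...,1]>170)&(h[...,2]>60)&roi
    for nm,m in(("blue",blue),("org",org)):
        k,l,st,ce=cv2.connectedComponentsWithStats(m.astype(np.uint8))
        for i in range(1,k):
            if st[i,4]<15: continue
            P=C[(l==i)&(d>0)]
            rr=cv2.minAreaRect(np.argwhere(l==i)[:,::-1].astype(np.float32))
            print(n,nm,st[i],ce[i].round(1),rr,"z pct",np.percentile(P[:,2],[5,50,90,98]).round(3),"xy",np.median(P,0).round(3))
    print(n,"desk z",np.median(C[330:340,250:290,2]) if n=="top" else np.median(C[330:340,360:390,2]))
E
```

```text
top blue [259 270  45  12 123] [281.4 275.1] ((280.9722900390625, 275.1227722167969), (45.12201690673828, 3.2095155715942383), 12.724355697631836) z pct [0.074 0.09  0.121 0.123] xy [0.492 0.132 0.09 ]
top blue [256 282  45  12 150] [278.2 287.2] ((277.9034423828125, 287.40557861328125), (45.11967849731445, 3.983872890472412), 13.392498016357422) z pct [0.062 0.089 0.118 0.123] xy [0.466 0.139 0.089]
top blue [253 293  46  13 187] [275.6 299.3] ((275.34442138671875, 299.6534423828125), (45.629241943359375, 5.188299655914307), 13.392498016357422) z pct [0.048 0.089 0.118 0.122] xy [0.442 0.145 0.089]
top org [269 254  33  15 206] [284.8 261.3] ((285.2859191894531, 260.3086242675781), (31.816513061523438, 9.023754119873047), 13.495734214782715) z pct [0.052 0.085 0.117 0.121] xy [0.52  0.126 0.085]
top desk z -0.0004822859489654885
scene blue [304 261   8   6  20] [306.8 263. ] ((306.79412841796875, 262.8235168457031), (2.915475845336914, 8.060433387756348), 59.036251068115234) z pct [0.114 0.119 0.121 0.122] xy [0.491 0.142 0.119]
scene blue [309 266  17   8  49] [315.3 268.7] ((316.3
[... 897 characters left out ...]
 pct [0.07  0.088 0.09  0.09 ] xy [0.435 0.118 0.088]
scene blue [301 286  16   7  52] [308.2 289. ] ((308.3000183105469, 288.8999938964844), (3.1622774600982666, 15.811387062072754), 71.56504821777344) z pct [0.071 0.088 0.09  0.091] xy [0.449 0.173 0.088]
scene org [292 250  16   7  44] [299.3 253.3] ((299.45001220703125, 253.35003662109375), (2.8460497856140137, 15.17893123626709), 71.56504821777344) z pct [0.118 0.119 0.121 0.121] xy [0.53  0.13  0.119]
scene org [287 265  16   9  69] [294.2 268.5] ((294.8795166015625, 267.54376220703125), (7.6037821769714355, 15.122130393981934), 70.01689147949219) z pct [0.082 0.089 0.091 0.092] xy [0.524 0.152 0.089]
scene desk z -0.001308549490137867
```

Both views agree: shoulders stand at 0.090 and tab tops at 0.122, as the text says. Next I fit lines and the caster.

```bash
python3 - <<'E'
from lib import *
o0=np.array([.48,.135]);
for yaw in (-13.3,):
  for n in("top","scene"):
    p=cv2.imread(f"pics/{n}0.png");d=np.load(f"pics/{n}0.npy");C=cloud(n,d)
    h=cv2.cvtColor(p,cv2.COLOR_BGR2HSV)
    blue=(h[...,0]>100)&(h[...,0]<130)&(h[...,1]>100); org=(h[...,0]>3)&(h[...,0]<22)&(h[...,1]>150)&(h[...,2]>60)
    for k,x0 in enumerate((.442,.466,.492,.52)):
        m=(blue if k<3 else org)&(np.hypot(C[...,0]-.48,C[...,1]-.13)<.1)&(d>0)
        P=C[m]; L=to(P,o0,np.radians(yaw)); c=to(np.array([[x0,.14]]),o0,np.radians(yaw))[0,0]
        w=.010 if k<3 else .02
        sh=(abs(L[:,0]-c)<w)&(abs(P[:,2]-.0895)<.003); tb=(abs(L[:,0]-c)<w)&(P[:,2]>.115)
        if sh.sum()>8:
            q=np.polyfit(P[sh,1],P[sh,0],1)
            print(n,k+1,"shoulder n",sh.sum(),"yaw",np.degrees(np.arctan(-q[0])).round(2),"z",np.median(P[sh,2]).round(4),"L x",np.percentile(L[sh,0],[5,50,95]).round(4),"L y",L[sh,1].min().round(4),L[sh,1].max().round(4))
        if tb.sum()>3: print(n,k+1,"tab n",tb.sum(),"L x",np.percentile(L[tb,0],[5,50,95]).round(4),"L y",np.percentile(L[tb,1],[0,50,100]).round(4),"zmax",P[tb,2].max().round(4))
# caster height map from top
p=cv2.imread("pics/top0.png");d=np.load("pics/top0.npy");C=cloud("top",d)
Z=(C[225:312,350:440,2]*1000).round().astype(int)
for r in range(0,87,3): print(225+r,*("%4d"%v for v in Z[r,::4]))
E
```

```text
top 1 shoulder n 82 yaw -13.29 z 0.0895 L x [-0.0434 -0.0405 -0.0383] L y -0.0447 0.0481
top 1 tab n 24 L x [-0.0423 -0.0403 -0.0383] L y [-0.0072  0.002   0.0116] zmax 0.1242
top 2 shoulder n 75 yaw -13.11 z 0.0892 L x [-0.0172 -0.0147 -0.0124] L y -0.0449 0.0477
top 2 tab n 23 L x [-0.0168 -0.015  -0.0126] L y [-0.0058  0.0028  0.0135] zmax 0.1251
top 3 shoulder n 74 yaw -13.19 z 0.0896 L x [0.0088 0.0112 0.0133] L y -0.0452 0.0477
top 3 tab n 27 L x [0.0088 0.0111 0.0136] L y [-0.0072  0.0013  0.0113] zmax 0.125
top 4 shoulder n 111 yaw -8.58 z 0.0897 L x [0.0331 0.0367 0.0534] L y -0.0322 0.0321
top 4 tab n 89 L x [0.0457 0.0497 0.0541] L y [-0.0168  0.0024  0.0222] zmax 0.1243
scene 1 shoulder n 95 yaw -12.96 z 0.0888 L x [-0.046  -0.0433 -0.0385] L y -0.0412 0.0537
scene 1 tab n 27 L x [-0.0462 -0.0425 -0.0372] L y [-0.0052  0.0075  0.0153] zmax 0.123
scene 2 shoulder n 73 yaw -12.8 z 0.0887 L x [-0.0197 -0.017  -0.0111] L y -0.041 0.0542
scene 2 tab n 27 L x [-0.0195 -0.0174 -0.0116] L y [-0.0033  0.0078  0.0167] zmax 0.1214
scene 3 shoulder n 63 yaw -12.65 z 0.089 L x [0.0053
[... 3043 characters left out ...]
   -4   -3   15   15   11   13   17   12   13   11   11   12   13   12   15    6   11   -5   -4    4    1
297    0    0    3   -2   12   13   11   16   16   14    9   11   13    2    2    1    1   -2   -4   -2    1   -7    0
300   -3 1228    3   -1   11    5   -3   -4    0   -2   -2   -3    1    5   -2    0   -1   -4   -2   -1    1 1228    2
303    2   -3    2   -4   -3   -3    1    0    3    3    1   -2    1    0    0   -4   -1    0   -2    0    0   -2    3
306    0   -1    1    2    1    0   -5   -5   -1   -2    1   -2    0    2   -3    1   -2   -3   -2   -7    1    2   -1
309    2    1   -3 1228   -5    2    4    1    1    0    1   -4    0    0    1    1    1   -3   -1    1   -1    1   -1
```

```bash
python3 - <<'E'
import cv2
t=cv2.imread("pics/top0.png");s=cv2.imread("pics/scene0.png")
def g(a,x0,y0,w,h,f,n):
    z=cv2.resize(a[y0:y0+h,x0:x0+w],None,fx=f,fy=f,interpolation=cv2.INTER_CUBIC); z=cv2.convertScaleAbs(z,alpha=1.6)
    for i in range(0,w,10): cv2.putText(z,str(x0+i),(i*f,10),0,.35,(0,255,255),1); cv2.line(z,(i*f+f//2,12),(i*f+f//2,18),(0,255,255),1)
    for i in range(0,h,10): cv2.putText(z,str(y0+i),(0,i*f+f//2),0,.35,(0,255,255),1)
    cv2.imwrite(n,z)
g(t,350,225,90,78,8,"pics/tc.png"); g(s,330,205,78,72,8,"pics/sc.png")
E
```

```text
(no output)
```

View pics/tc.png

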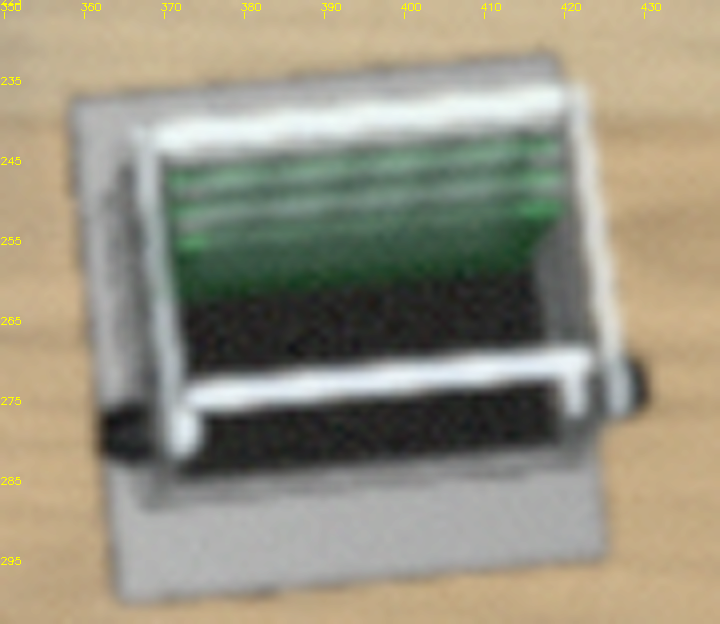

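View pics/sc.png

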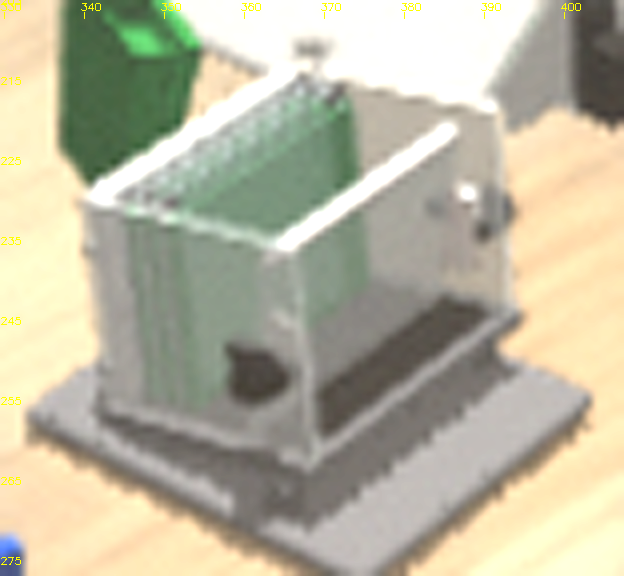

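```bash
cat > prof.py <<'E'
from lib import *
from scipy.ndimage import map_coordinates
def edgefit(img,uv0,uv1,half,N=40,mode="max"):
    """centroid of bright ridge across the line uv0-uv1, returns fitted endpoints"""
    uv0,uv1=np.array(uv0,float),np.array(uv1,float); t=(uv1-uv0)/np.linalg.norm(uv1-uv0); n=np.array([-t[1],t[0]])
    s=np.arange(-half,half+.01,.1); pts=[]
    for a in np.linspace(.0,1,N):
        c=uv0+(uv1-uv0)*a; q=c+s[:,None]*n; v=map_coordinates(img,[q[:,1],q[:,0]],order=1)
        w=np.clip(v-(v.min()+v.max())/2,0,None); pts.append([a,(w*s).sum()/w.sum()])
    pts=np.array(pts); k=np.polyfit(pts[:,0],pts[:,1],1); r=pts[:,1]-np.polyval(k,pts[:,0])
    g=abs(r)<2*np.median(abs(r))+.05; k=np.polyfit(pts[g,0],pts[g,1],1)
    return uv0+np.polyval(k,0)*n,uv1+np.polyval(k,1)*n,np.std(r[g])
E
python3 - <<'E'
from prof import *
t=cv2.cvtColor(cv2.imread("pics/top0.png"),cv2.COLOR_BGR2GRAY).astype(float)
s=cv2.cvtColor(cv2.imread("pics/scene0.png"),cv2.COLOR_BGR2GRAY).astype(float)
F=edgefit(t,(377,273.5),(418,270),3); B=edgefit(t,(373,241),(417,237),4)
Fs=edgefit(s,(366,235),(385,221),3.); Bs=edgefit(s,(343,227),(363,214.5),3)
print(F,B,Fs,Bs)
for n,f,b in(("top",F,B),("scene",Fs,Bs)):
    f=onz(n,np.array(f[:2]),.102); b=onz(n,np.array(b[:2]),.0977)
    d=f[1]-f[0]; yf=np.degrees(np.arctan2(d[0],-d[1])); d2=b[1]-b[0]; yb=np.degrees(np.arctan2(d2[0],-d2[1]))
    y=np.radians(yf/2+yb/2); nx=np.array([np.cos(y),np.sin(y)])
    print(n,"yaw",yf,yb,"sep mm",((b.mean(0)-f.mean(0))[:2]@nx)*1e3,f.round(4),b.round(4))
# ends of front plate top / corners tri
E
```

```text
(array([377.02758922, 273.82318801]), array([417.99373074, 269.92656009]), np.float64(0.022280269964433073)) (array([373.01759364, 241.19352999]), array([417.0070159 , 237.07717494]), np.float64(0.12547612074044687)) (array([365.7345601 , 234.63976013]), array([385.08132485, 221.11036944]), np.float64(0.05795013634962944)) (array([343.53341587, 227.85346538]), array([363.18346333, 214.79354133]), np.float64(0.10241876401786336))
top yaw 5.552444776819744 5.46385091688919 sep mm 66.60956260898482 [[ 0.4945 -0.0614  0.102 ]
 [ 0.5026 -0.1443  0.102 ]] [[ 0.5608 -0.0538  0.0977]
 [ 0.5694 -0.1433  0.0977]]
scene yaw 5.749798556155467 6.215613364930042 sep mm 66.04818882009351 [[ 0.4945 -0.062   0.102 ]
 [ 0.5031 -0.1472  0.102 ]] [[ 0.5592 -0.0487  0.0977]
 [ 0.5685 -0.1344  0.0977]]
```

```bash
python3 - <<'E'
from prof import *
t=cv2.cvtColor(cv2.imread("pics/top0.png"),cv2.COLOR_BGR2GRAY).astype(float)
s=cv2.cvtColor(cv2.imread("pics/scene0.png"),cv2.COLOR_BGR2GRAY).astype(float)
yw=np.radians(5.55); o=(onz("top",[[377.03,273.82]],.102)[0]+onz("top",[[417.99,269.93]],.102)[0])/2
print(o)
L=edgefit(t,(369,250),(371.2,265),2.2); Rr=edgefit(t,(422.5,245),(426,265),2.2)
print("L,R",L,Rr)
for q in(L,Rr):
    P=onz("top",np.array(q[:2]),.103); print(to(P,o,yw).round(4))
# scene: left wall top edge from (343,230) to (364,235); right wall top (375,215)->(391,219)
L=edgefit(s,(346,231),(361,234),1.8); Rr=edgefit(s,(378,214.5),(389,217.5),2.)
print("scene",L,Rr)
for q in(L,Rr):
    P=onz("scene",np.array(q[:2]),.103); print(to(P,o,yw).round(4))
E
```

```text
[ 0.49856141 -0.10283414  0.102     ]
L,R (array([368.22485609, 250.11368777]), array([370.12010393, 265.15838476]), np.float64(0.10214811743290543)) (array([423.12180649, 244.89118386]), array([426.0819659 , 264.98565597]), np.float64(0.15343109193782756))
[[0.0494 0.0547]
 [0.0188 0.0539]]
[[ 0.0494 -0.0569]
 [ 0.0084 -0.0587]]
scene (array([346.11043236, 230.4478382 ]), array([360.96813869, 234.15930655]), np.float64(0.12628245978180652)) (array([378.14004465, 213.98650296]), array([389.23188209, 216.64976566]), np.float64(0.11494973788164749))
[[0.048  0.0598]
 [0.0093 0.0485]]
[[ 0.034  -0.0609]
 [ 0.0039 -0.0692]]
```

```bash
cat > plan.py <<'E'
from lib import *
import sys,math
def plan(tgt,yaw=None,fing=1,step=3.9,st=None,n=None):
    """rows from the present pose to world tgt (x,y,z m) and tool yaw (deg)"""
    s=st or get_state(); p=np.array(s["eef_pos"]); r=np.array(s["tcp_rot"])
    M=R.from_euler("xyz",r,degrees=True); dy=0 if yaw is None else -((yaw-r[2]+180)%360-180)
    d=np.array(tgt)-p; n=n or max(1,math.ceil(np.linalg.norm(d)*100/step),math.ceil(abs(dy)/7))
    rows=[]
    for i in range(n):
        v=M.inv().apply(d/n)*100; rows.append({"dp":[round(float(x),2) for x in v],"yaw":round(dy/n,1),"fingers":fing})
        M=M*R.from_euler("z",dy/n,degrees=True)
    for i in range(0,n,8): print(str(rows[i:i+8]).replace("'",'"'))
def fr(p,o,yaw): c,s=math.cos(math.radians(yaw)),math.sin(math.radians(yaw)); return np.array([o[0]+p[0]*c-p[1]*s,o[1]+p[0]*s+p[1]*c])
if __name__=="__main__":
    a=[float(x) for x in sys.argv[1:]]
    s=get_state(); print(np.round(s["eef_pos"],4),np.round(s["tcp_rot"],2),"F",np.round(s["force"],1),"gap",round(s["finger_gap"],4),"t",round(s["t"],2),"j",np.round(s["joint_pos"],0))
    if len(a)>=3: plan(a[:3],a[3] if len(a)>3 else None,fing=a[4] if len(a)>4 else 1,n=int(a[5]) if len(a)>5 else None)
E
python3 plan.py .42 -.35 .40 13.85
```

```text
[ 0.1496 -0.6067  0.4039] [-179.91    0.     13.86] F [-0.2  0.4  0.4] gap 0.085 t 0.1 j [ 82.  29. -14.  86.   7.  66.  -9.]
[{"dp": [3.24, -1.84, 0.04], "yaw": np.float64(0.0), "fingers": 1}, {"dp": [3.24, -1.84, 0.04], "yaw": np.float64(0.0), "fingers": 1}, {"dp": [3.24, -1.84, 0.04], "yaw": np.float64(0.0), "fingers": 1}, {"dp": [3.24, -1.84, 0.04], "yaw": np.float64(0.0), "fingers": 1}, {"dp": [3.24, -1.84, 0.04], "yaw": np.float64(0.0), "fingers": 1}, {"dp": [3.24, -1.84, 0.04], "yaw": np.float64(0.0), "fingers": 1}, {"dp": [3.24, -1.84, 0.04], "yaw": np.float64(0.0), "fingers": 1}, {"dp": [3.24, -1.84, 0.04], "yaw": np.float64(0.0), "fingers": 1}]
[{"dp": [3.24, -1.84, 0.04], "yaw": np.float64(0.0), "fingers": 1}, {"dp": [3.24, -1.84, 0.04], "yaw": np.float64(0.0), "fingers": 1}]
```

{"api": "move_arm", "payload": {
  "motion": [
    {"dp": [3.2,-1.8,0],"yaw": 0,"fingers": 1},
    {"dp": [3.2,-1.8,0],"yaw": 0,"fingers": 1},
    {"dp": [3.2,-1.8,0],"yaw": 0,"fingers": 1},
    {"dp": [3.2,-1.8,0],"yaw": 0,"fingers": 1},
    {"dp": [3.2,-1.8,0],"yaw": 0,"fingers": 1},
    {"dp": [3.2,-1.8,0],"yaw": 0,"fingers": 1},
    {"dp": [3.2,-1.8,0],"yaw": 0,"fingers": 1},
    {"dp": [3.2,-1.8,0],"yaw": 0,"fingers": 1}
  ],
  "grip_force": 20
}}

```text
t: 0.77
eef_pos: [0.3628, -0.4054, 0.3983]
tcp_rot: [-179.6, 0.5, 12.7]
force: [0.7, -0.6, -0.1]
finger_gap: 0.0853
```

```bash
sed -i 's/round(dy\/n,1)/round(float(dy\/n),1)/' plan.py; python3 plan.py .4404 .1479 .36 -13.2
```

```text
[ 0.3628 -0.4054  0.3983] [-179.64    0.45   12.7 ] F [ 0.7 -0.6 -0.1] gap 0.0853 t 0.77 j [ 57.  23. -17.  99.   7.  60. -39.]
[{"dp": [1.32, -3.48, 0.27], "yaw": 1.7, "fingers": 1}, {"dp": [1.21, -3.52, 0.27], "yaw": 1.7, "fingers": 1}, {"dp": [1.11, -3.56, 0.27], "yaw": 1.7, "fingers": 1}, {"dp": [1.0, -3.59, 0.27], "yaw": 1.7, "fingers": 1}, {"dp": [0.89, -3.62, 0.27], "yaw": 1.7, "fingers": 1}, {"dp": [0.78, -3.64, 0.27], "yaw": 1.7, "fingers": 1}, {"dp": [0.67, -3.66, 0.27], "yaw": 1.7, "fingers": 1}, {"dp": [0.56, -3.68, 0.27], "yaw": 1.7, "fingers": 1}]
[{"dp": [0.45, -3.7, 0.27], "yaw": 1.7, "fingers": 1}, {"dp": [0.34, -3.71, 0.27], "yaw": 1.7, "fingers": 1}, {"dp": [0.22, -3.72, 0.27], "yaw": 1.7, "fingers": 1}, {"dp": [0.11, -3.72, 0.27], "yaw": 1.7, "fingers": 1}, {"dp": [0.0, -3.72, 0.27], "yaw": 1.7, "fingers": 1}, {"dp": [-0.11, -3.72, 0.27], "yaw": 1.7, "fingers": 1}, {"dp": [-0.22, -3.72, 0.27], "yaw": 1.7, "fingers": 1}]
```

{"api": "move_arm", "payload": {
  "motion": [
    {"dp": [1.4,-3.7,0.2],"yaw": 2,"fingers": 1},
    {"dp": [1.3,-3.7,0.2],"yaw": 2,"fingers": 1},
    {"dp": [1.2,-3.7,0.2],"yaw": 2,"fingers": 1},
    {"dp": [1.0,-3.8,0.2],"yaw": 2,"fingers": 1},
    {"dp": [0.9,-3.8,0.2],"yaw": 2,"fingers": 1},
    {"dp": [0.8,-3.8,0.2],"yaw": 2,"fingers": 1},
    {"dp": [0.7,-3.8,0.2],"yaw": 2,"fingers": 1},
    {"dp": [0.5,-3.8,0.2],"yaw": 2,"fingers": 1}
  ]
}}

```text
t: 1.43
eef_pos: [0.4148, -0.0834, 0.3811]
tcp_rot: [-179.7, 0.4, -3.8]
force: [1.2, 0.1, -0.4]
finger_gap: 0.0855
```

```bash
 python3 plan.py .4404 .1479 .34 -13.2 .4
```

```text
[ 0.4148 -0.0834  0.3811] [-179.71    0.43   -3.84] F [ 1.2  0.1 -0.4] gap 0.0855 t 1.43 j [ 25.  13. -21. 116.   6.  52. -93.]
[{"dp": [0.15, -3.32, 0.6], "yaw": 1.3, "fingers": 0.4}, {"dp": [0.07, -3.32, 0.6], "yaw": 1.3, "fingers": 0.4}, {"dp": [-0.01, -3.32, 0.6], "yaw": 1.3, "fingers": 0.4}, {"dp": [-0.08, -3.32, 0.6], "yaw": 1.3, "fingers": 0.4}, {"dp": [-0.16, -3.32, 0.6], "yaw": 1.3, "fingers": 0.4}, {"dp": [-0.24, -3.31, 0.6], "yaw": 1.3, "fingers": 0.4}, {"dp": [-0.32, -3.31, 0.6], "yaw": 1.3, "fingers": 0.4}]
```

{"api": "move_arm", "payload": {
  "motion": [
    {"dp": [0.2,-3.5,0.5],"yaw": 1.5,"fingers": 0.2},
    {"dp": [0.1,-3.5,0.5],"yaw": 1.5,"fingers": 0.2},
    {"dp": [0,-3.5,0.5],"yaw": 1.4,"fingers": 0.2},
    {"dp": [0,-3.5,0.5],"yaw": 1.4,"fingers": 0.2},
    {"dp": [-0.1,-3.5,0.5],"yaw": 1.4,"fingers": 0.2},
    {"dp": [-0.2,-3.4,0.5],"yaw": 1.3,"fingers": 0.2},
    {"dp": [-0.2,-2.0,0.2],"yaw": 0.5,"fingers": 0.2},
    {"dp": [0,0,0],"yaw": 0,"fingers": 0.2}
  ]
}}

```text
t: 2.1
eef_pos: [0.4429, 0.1637, 0.3483]
tcp_rot: [-179.6, 0.5, -12.9]
force: [-0.1, 0.5, 0.1]
finger_gap: 0.0513
```

```bash
 python3 plan.py .4404 .1479 .29 -13.2 .2; python3 - <<'E'
from lib import *
p,d=camera("top"); s,ds=camera("scene")
a=cv2.resize(p[225:330,230:340],None,fx=5,fy=5); b=cv2.resize(s[150:300,250:380],None,fx=5,fy=5)
cv2.imwrite("pics/t1.png",a);cv2.imwrite("pics/s1.png",b[:600])
E
```

```text
[0.4429 0.1637 0.3483] [-179.58    0.49  -12.9 ] F [-0.1  0.5  0.1] gap 0.0513 t 2.1 j [  -5.   20.  -24.  113.   10.   49. -137.]
[{"dp": [0.08, 0.82, 2.91], "yaw": 0.2, "fingers": 0.2}, {"dp": [0.08, 0.82, 2.91], "yaw": 0.2, "fingers": 0.2}]
```

View pics/t1.png

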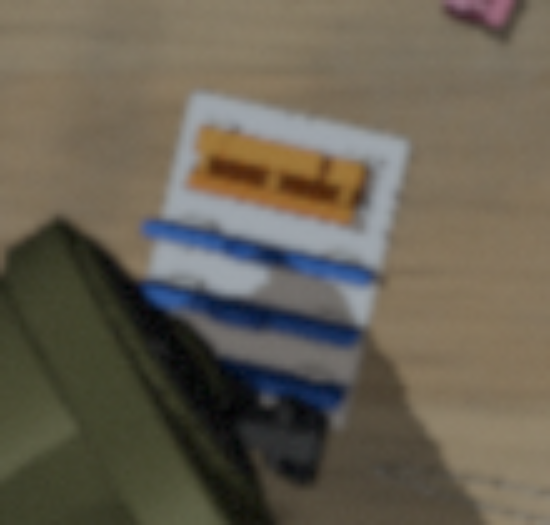

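View pics/s1.png

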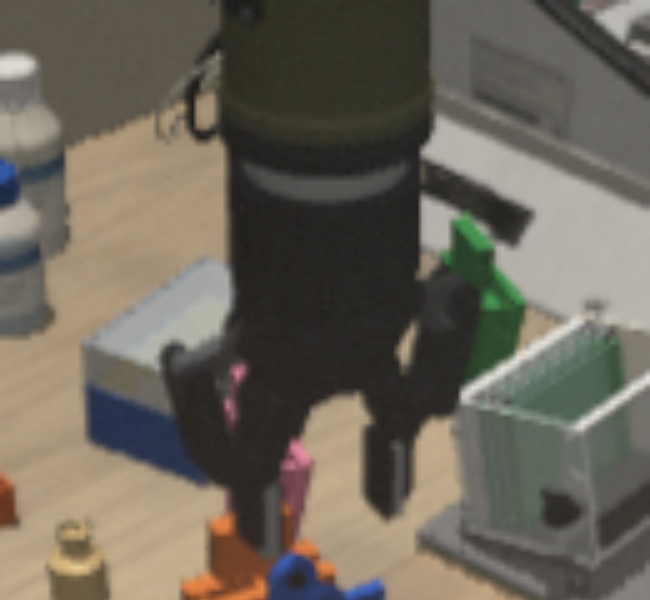

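```bash
python3 - <<'E'
s=open("plan.py").read()
s=s.replace('d=np.array(tgt)-p;','G=p+M.apply([0,0,.155]); d=np.array(tgt)-G;')
s=s.replace('print(np.round(s["eef_pos"],4)','print("GP",np.round(s["eef_pos"]+R.from_euler("xyz",s["tcp_rot"],degrees=True).apply([0,0,.155]),4)')
open("plan.py","w").write(s)
E
python3 plan.py .4404 .1479 .113 -13.2 .2
```

```text
GP [0.4417 0.161  0.1933] [-179.75    0.5   -13.04] F [-1.1  0.9  1.5] gap 0.052 t 2.2 j [  -5.   20.  -24.  113.   10.   49. -137.]
[{"dp": [0.08, 0.45, 2.67], "yaw": 0.1, "fingers": 0.2}, {"dp": [0.08, 0.45, 2.67], "yaw": 0.1, "fingers": 0.2}, {"dp": [0.08, 0.45, 2.67], "yaw": 0.1, "fingers": 0.2}]
```

{"api": "move_arm", "payload": {
  "motion": [
    {"dp": [0.1,1.3,1.5],"yaw": 0.2,"fingers": 0.2},
    {"dp": [0,0,2.2],"yaw": 0,"fingers": 0.2},
    {"dp": [0,0,2.2],"yaw": 0,"fingers": 0.2},
    {"dp": [0,0,1.5],"yaw": 0,"fingers": 0.2},
    {"dp": [0,0,0],"yaw": 0,"fingers": 0.2}
  ]
}}

```text
t: 2.62
eef_pos: [0.4408, 0.1393, 0.2731]
tcp_rot: [-179.9, 0.3, -13.7]
force: [0.0, -0.4, -0.6]
finger_gap: 0.0514
```

```bash
python3 plan.py .4404 .1479 .113 -13.2 .2;python3 - <<'E'
from lib import *
s,ds=camera("scene")
b=cv2.resize(s[220:330,260:390],None,fx=6,fy=5.4)
cv2.imwrite("pics/s2.png",b[:600])
E
```

```text
GP [0.4401 0.1396 0.1181] [-179.93    0.28  -13.7 ] F [ 0.  -0.4 -0.6] gap 0.0514 t 2.62 j [  -6.   25.  -21.  120.   14.   37. -140.]
[{"dp": [-0.16, -0.81, 0.51], "yaw": -0.5, "fingers": 0.2}]
```

View pics/s2.png

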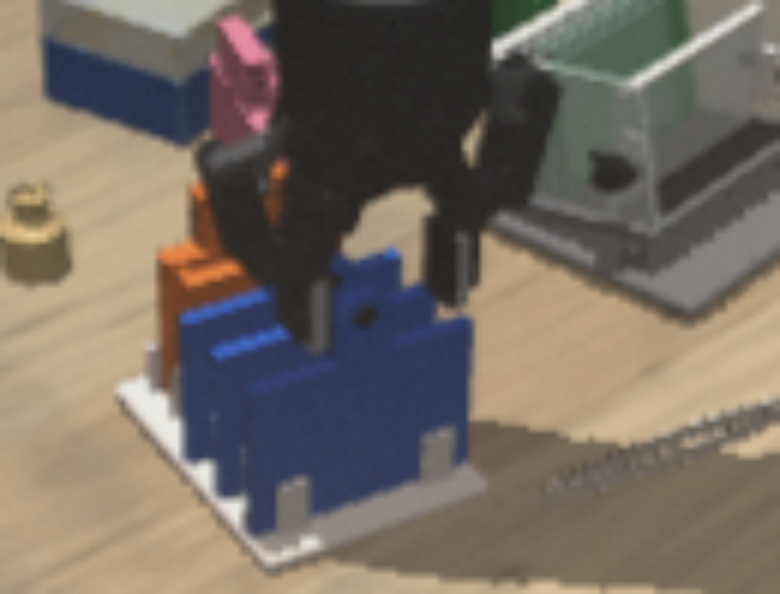

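{"api": "move_arm", "payload": {
  "motion": [
    {"dp": [-0.1,-0.7,0.3],"yaw": -0.3,"fingers": 0.2},
    {"dp": [0,0,0.1],"yaw": 0,"fingers": -0.2},
    {"dp": [0,0,0],"yaw": 0,"fingers": -0.7},
    {"dp": [0,0,0],"yaw": 0,"fingers": -0.7},
    {"dp": [0,0,0],"yaw": 0,"fingers": -0.7},
    {"dp": [0,0,0],"yaw": 0,"fingers": -0.7}
  ],
  "grip_force": 30
}}

```text
t: 3.17
eef_pos: [0.4431, 0.1451, 0.2738]
tcp_rot: [-179.8, -0.0, -13.6]
force: [-0.3, 1.0, -1.1]
finger_gap: 0.023
```

```bash
python3 plan.py .4404 .1479 .113 -13.2 .2;python3 - <<'E'
from lib import *
s,ds=camera("scene")
b=cv2.resize(s[220:330,260:390],None,fx=6,fy=5.4)
cv2.imwrite("pics/s3.png",b[:600])
E
```

```text
GP [0.4433 0.1455 0.1188] [-1.7984e+02 -5.0000e-02 -1.3590e+01] F [-0.3  1.  -1.1] gap 0.023 t 3.17 j [  -6.   26.  -21.  119.   14.   37. -140.]
[{"dp": [-0.34, -0.16, 0.58], "yaw": -0.4, "fingers": 0.2}]
```

View pics/s3.png

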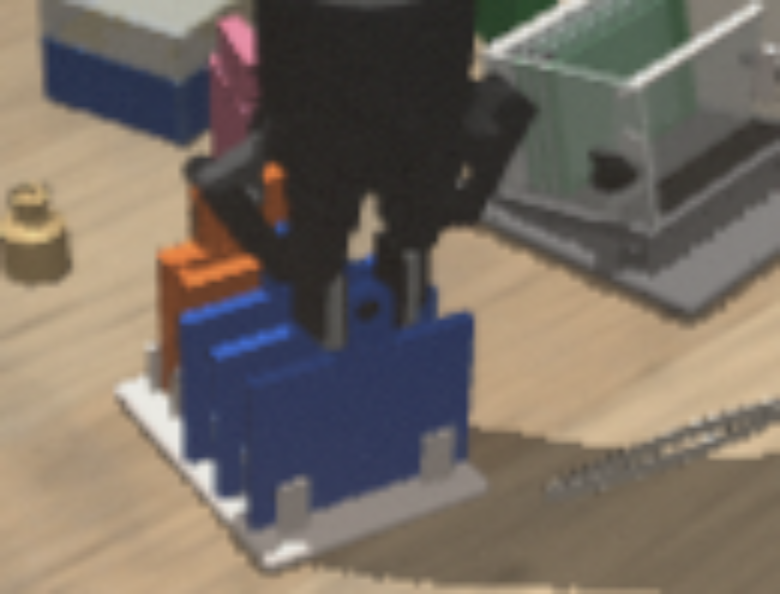

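{"api": "move_arm", "payload": {
  "motion": [
    {"dp": [0,0,0],"yaw": 0,"fingers": -0.2},
    {"dp": [-0.3,0,0.5],"yaw": 0,"fingers": -0.2},
    {"dp": [-0.2,0,0.5],"yaw": 0,"fingers": -0.2},
    {"dp": [0,0,0.2],"yaw": 0,"fingers": -0.2}
  ]
}}

```text
t: 3.55
eef_pos: [0.4383, 0.1466, 0.2622]
tcp_rot: [-179.8, -0.2, -13.6]
force: [-2.1, -6.5, 35.5]
finger_gap: 0.0342
```

```bash
python3 plan.py .4404 .1461 .113 -13.2 -.2
```

```text
GP [0.4391 0.1471 0.1072] [-179.76   -0.23  -13.6 ] F [-2.1 -6.5 35.5] gap 0.0342 t 3.55 j [  -7.   26.  -20.  121.   15.   35. -142.]
[{"dp": [0.15, 0.06, -0.58], "yaw": -0.4, "fingers": -0.2}]
```

{"api": "move_arm", "payload": {
  "motion": [
    {"dp": [0.1,0,-0.4],"yaw": 0,"fingers": -0.2},
    {"dp": [0,0,0],"yaw": 0,"fingers": -0.2}
  ]
}}

```text
t: 3.72
eef_pos: [0.4391, 0.1464, 0.2658]
tcp_rot: [-179.8, -0.2, -13.6]
force: [-0.5, -0.3, 0.1]
finger_gap: 0.0344
```

```bash
python3 plan.py .4404 .1461 .112 -13.2 -.2
```

```text
GP [0.4398 0.1469 0.1108] [-179.78   -0.22  -13.57] F [-0.5 -0.3  0.1] gap 0.0344 t 3.72 j [  -7.   26.  -20.  120.   15.   36. -141.]
[{"dp": [0.08, 0.06, -0.12], "yaw": -0.4, "fingers": -0.2}]
```

{"api": "move_arm", "payload": {
  "motion": [
    {"dp": [0,0,0],"yaw": 0,"fingers": -0.8},
    {"dp": [0,0,0],"yaw": 0,"fingers": -0.8},
    {"dp": [0,0,0],"yaw": 0,"fingers": -0.8},
    {"dp": [0,0,0],"yaw": 0,"fingers": -0.8},
    {"dp": [0,0,-1],"yaw": 0,"fingers": -0.8},
    {"dp": [0,0,-2],"yaw": 0,"fingers": -0.8},
    {"dp": [0,0,-3],"yaw": 0,"fingers": -0.8},
    {"dp": [0,0,-3],"yaw": 0,"fingers": -0.8}
  ],
  "grip_force": 30
}}

```text
t: 4.38
eef_pos: [0.4368, 0.1455, 0.3516]
tcp_rot: [179.8, 0.5, -13.5]
force: [0.8, 0.1, -0.1]
finger_gap: 0.0232
```

```bash
python3 plan.py .4404 .1461 .26 -13.2 -.8; python3 - <<'E'
from lib import *
s,ds=camera("scene")
b=cv2.resize(s[160:310,240:390],None,fx=4,fy=4)
cv2.imwrite("pics/s4.png",b[:600])
E
```

```text
GP [0.4353 0.1453 0.1966] [179.82   0.53 -13.49] F [ 0.8  0.1 -0.1] gap 0.0232 t 4.38 j [  -4.   19.  -24.  114.   10.   49. -136.]
[{"dp": [0.21, -0.09, -3.17], "yaw": -0.1, "fingers": -0.8}, {"dp": [0.21, -0.09, -3.17], "yaw": -0.1, "fingers": -0.8}]
```

View pics/s4.png

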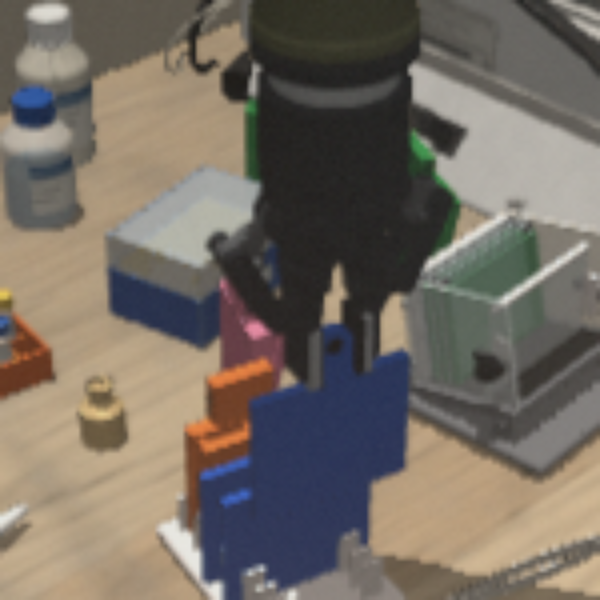

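```bash
cat > a.py <<'E'
from plan import *
import sys
# usage: a.py Ax Ay z(mm grasp point) fingers [n]
A=np.array([.4987,-.1045]);AY=5.55
s=get_state(); G=s["eef_pos"]+R.from_euler("xyz",s["tcp_rot"],degrees=True).apply([0,0,.155])
print("GP in A mm",(to(G,A,math.radians(AY))[0]*1e3).round(1),"z",round(G[2]*1e3,1),"rot",np.round(s["tcp_rot"],1),"F",np.round(s["force"],1),"T",np.round(s["wrist_torque"],2),"gap",round(s["finger_gap"]*1e3,1),"t",round(s["t"],2))
a=[float(x) for x in sys.argv[1:]]
if a:
    w=fr(np.array(a[:2])/1e3,A,AY); plan([w[0],w[1],a[2]/1e3],AY,fing=a[3],n=int(a[4]) if len(a)>4 else None)
E
python3 a.py 16 0 235 -.8
```

```text
GP in A mm [-36.6 255.7] z 201.8 rot [-180.     0.2  -13.5] F [1.6 0.5 4.3] T [ 0.06 -0.15 -0.06] gap 23.0 t 4.43
[{"dp": [1.9, 3.21, -0.48], "yaw": -2.7, "fingers": -0.8}, {"dp": [1.75, 3.29, -0.48], "yaw": -2.7, "fingers": -0.8}, {"dp": [1.59, 3.37, -0.48], "yaw": -2.7, "fingers": -0.8}, {"dp": [1.43, 3.45, -0.48], "yaw": -2.7, "fingers": -0.8}, {"dp": [1.26, 3.51, -0.48], "yaw": -2.7, "fingers": -0.8}, {"dp": [1.09, 3.56, -0.48], "yaw": -2.7, "fingers": -0.8}, {"dp": [0.92, 3.61, -0.48], "yaw": -2.7, "fingers": -0.8}]
```

{"api": "move_arm", "payload": {
  "motion": [
    {"dp": [0,0,-2.5],"yaw": 0,"fingers": -0.8},
    {"dp": [1.0,2.0,-1.2],"yaw": -2,"fingers": -0.8},
    {"dp": [1.8,3.0,-0.4],"yaw": -2.7,"fingers": -0.8},
    {"dp": [1.7,3.3,0],"yaw": -2.7,"fingers": -0.8},
    {"dp": [1.6,3.4,0],"yaw": -2.7,"fingers": -0.8},
    {"dp": [1.4,3.4,0],"yaw": -2.7,"fingers": -0.8},
    {"dp": [1.2,3.5,0],"yaw": -2.7,"fingers": -0.8},
    {"dp": [0.5,2,0],"yaw": -1,"fingers": -0.8}
  ]
}}

```text
t: 5.1
eef_pos: [0.5108, -0.0706, 0.4008]
tcp_rot: [-179.8, -0.3, 4.6]
force: [0.1, 0.4, -0.3]
finger_gap: 0.0231
```

```bash
python3 a.py 16 0 232 -.8
```

```text
GP in A mm [16.  33.2] z 245.8 rot [-179.8   -0.3    4.6] F [ 0.1  0.4 -0.3] T [-0.02  0.03 -0.02] gap 23.1 t 5.1
[{"dp": [0.05, 3.32, 1.37], "yaw": -0.9, "fingers": -0.8}]
```

{"api": "move_arm", "payload": {
  "motion": [
    {"dp": [0,1.4,0.4],"yaw": -0.4,"fingers": -0.8},
    {"dp": [0,1.0,0.3],"yaw": -0.4,"fingers": -0.8},
    {"dp": [0,0,0],"yaw": 0,"fingers": -0.8},
    {"dp": [0,0,0],"yaw": 0,"fingers": -0.8}
  ]
}}

```text
t: 5.43
eef_pos: [0.5132, -0.1034, 0.3904]
tcp_rot: [-179.8, -0.1, 4.8]
force: [-1.1, 0.0, -0.1]
finger_gap: 0.0231
```

```bash
python3 a.py 16 0 232 -.8; python3 - <<'E'
from lib import *
s,ds=camera("scene");t,dt=camera("top")
cv2.imwrite("pics/s5.png",cv2.resize(s[140:290,310:430],None,fx=5,fy=4)); cv2.imwrite("pics/t5.png",cv2.resize(t[220:320,340:460],None,fx=5,fy=5)); cv2.imwrite("pics/scene5.png",s); cv2.imwrite("pics/top5.png",t);np.save("pics/top5.npy",dt);np.save("pics/scene5.npy",ds)
E
```

```text
GP in A mm [14.7  0.1] z 235.4 rot [-1.798e+02 -1.000e-01  4.800e+00] F [-1.1  0.  -0.1] T [ 0.01 -0.   -0.01] gap 23.1 t 5.43
[{"dp": [0.13, 0.01, 0.34], "yaw": -0.7, "fingers": -0.8}]
```

View pics/s5.png

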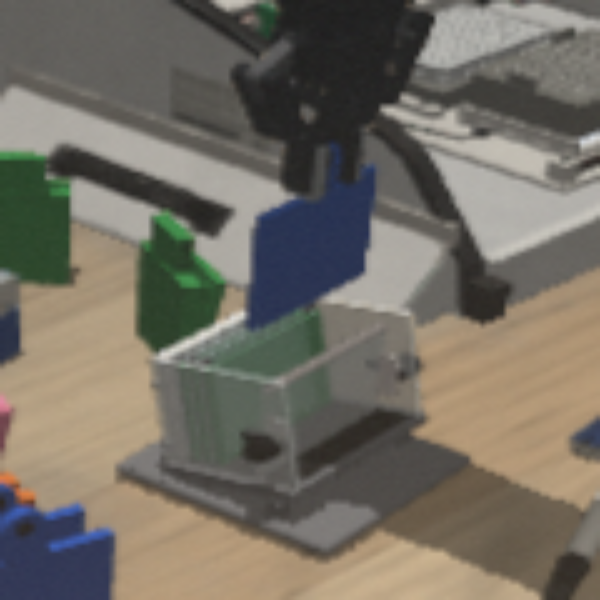

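View pics/t5.png

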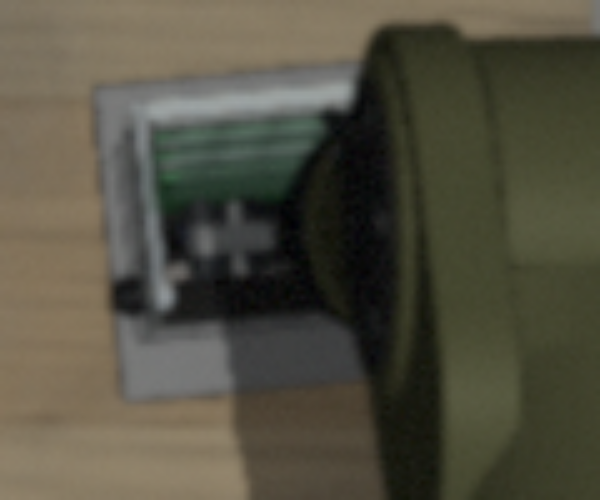

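```bash
python3 - <<'E'
from plan import *
A=np.array([.4987,-.1045]);AY=5.55
for x,y in((12.3,48),(12.3,-48)):
    w=fr(np.array([x,y])/1e3,A,4.8); print(x,y,proj("scene",[[w[0],w[1],.1346]]).round(1))
s=cv2.imread("pics/scene5.png");d=np.load("pics/scene5.npy");C=cloud("scene",d)
h=cv2.cvtColor(s,cv2.COLOR_BGR2HSV); m=(h[...,0]>100)&(h[...,0]<130)&(h[...,1]>100)&(d>0)
m[:, :350]=0; m[:,392:]=0; m[225:]=0; m[:175]=0
P=C[m]; L=to(P,A,math.radians(AY))*1e3; z=P[:,2]*1e3
k=(z<205)
c,res,_,_=np.linalg.lstsq(np.c_[L[k,1],z[k]-170,np.ones(k.sum())],L[k,0],rcond=None)
r=L[k,0]-np.c_[L[k,1],z[k]-170,np.ones(k.sum())]@c; g=abs(r)<4
c=np.linalg.lstsq(np.c_[L[k,1],z[k]-170,np.ones(k.sum())][g],L[k,0][g],rcond=None)[0]
print("front face: x at mid z170",c[2].round(2),"yaw err",np.degrees(c[0]).round(2),"tilt dx/dz",c[1].round(3),"zmin",np.percentile(z,[0,1,3]).round(1),"y",np.percentile(L[:,1],[0.5,99.5]).round(1),k.sum())
E
```

```text
12.3 48 [[361.1 222.7]]
12.3 -48 [[383.6 208.2]]
front face: x at mid z170 13.18 yaw err 0.62 tilt dx/dz -0.008 zmin [136.7 139.  140.6] y [-42.8  51.6] 510
```

```bash
python3 - <<'E'
from plan import *
A=np.array([.4987,-.1045]);AY=math.radians(5.55)
print("scene fp ends",to(onz("scene",[[365.0,235.4],[387.0,220.6]],.102),A,AY)*1e3)
print("top fp ends",to(onz("top",[[373.2,274.2],[423,269.5]],.102),A,AY)*1e3)
# base plate corners at z~ .014: top & scene
print("top base",to(onz("top",[[359,237],[419,231.5],[425,294.5],[364.6,299.8]],.014),A,AY)*1e3)
print("scene base",to(onz("scene",[[333.2,258.5],[376.5,276.5],[403.5,255]],.014),A,AY)*1e3)
# glass: cassette 3 left/right lower in scene + top view green
E
```

```text
scene fp ends [[ -0.74229257  46.73001192]
 [ -2.09511791 -48.41482026]]
top fp ends [[-4.41091584e-03  5.10674546e+01]
 [-7.42459611e-02 -5.01089309e+01]]
top base [[ 81.8265717   65.89873918]
 [ 81.37828991 -65.86377998]
 [-56.53106911 -64.86829432]
 [-55.57707078  67.11074656]]
scene base [[ 71.39839921  81.61151165]
 [-59.02650909  68.20200098]
 [-59.44729696 -55.36600665]]
```

{"api": "move_arm", "payload": {
  "motion": [
    {"dp": [0.1,0,1.0],"yaw": -0.7,"fingers": -0.8},
    {"dp": [0,0,1.5],"yaw": 0,"fingers": -0.8},
    {"dp": [0,0,1.0],"yaw": 0,"fingers": -0.8},
    {"dp": [0,0,0],"yaw": 0,"fingers": -0.8}
  ]
}}

```text
t: 5.87
eef_pos: [0.5145, -0.0975, 0.3545]
tcp_rot: [-179.8, -0.3, 6.1]
force: [0.5, -1.9, -0.8]
finger_gap: 0.0229
```

```bash
python3 a.py 16 0 142 -.8
```

```text
GP in A mm [17.2  5.9] z 199.5 rot [-179.8   -0.3    6.1] F [ 0.5 -1.9 -0.8] T [-0.56 -0.09 -0.02] gap 22.9 t 5.87
[{"dp": [-0.08, 0.3, 2.87], "yaw": 0.3, "fingers": -0.8}, {"dp": [-0.07, 0.3, 2.87], "yaw": 0.3, "fingers": -0.8}]
```

{"api": "move_arm", "payload": {
  "motion": [
    {"dp": [-0.1,0.3,-0.8],"yaw": 0.2,"fingers": -0.8},
    {"dp": [0,0.3,-0.2],"yaw": 0,"fingers": -0.8},
    {"dp": [0,0,0],"yaw": 0,"fingers": -0.8}
  ]
}}

```text
t: 6.12
eef_pos: [0.5142, -0.1018, 0.3653]
tcp_rot: [-179.8, -0.2, 6.2]
force: [-0.1, -0.2, -0.3]
finger_gap: 0.0236
```

```bash
python3 a.py 16 0 142 -.8; python3 - <<'E'
from lib import *
s,ds=camera("scene")
cv2.imwrite("pics/s6.png",cv2.resize(s[160:285,315:425],None,fx=6,fy=4.8))
E
```

```text
GP in A mm [16.3  1.8] z 210.3 rot [-179.8   -0.2    6.2] F [-0.1 -0.2 -0.3] T [-0.01  0.02  0.05] gap 23.6 t 6.12
[{"dp": [-0.03, 0.1, 3.42], "yaw": 0.3, "fingers": -0.8}, {"dp": [-0.03, 0.1, 3.42], "yaw": 0.3, "fingers": -0.8}]
```

View pics/s6.png

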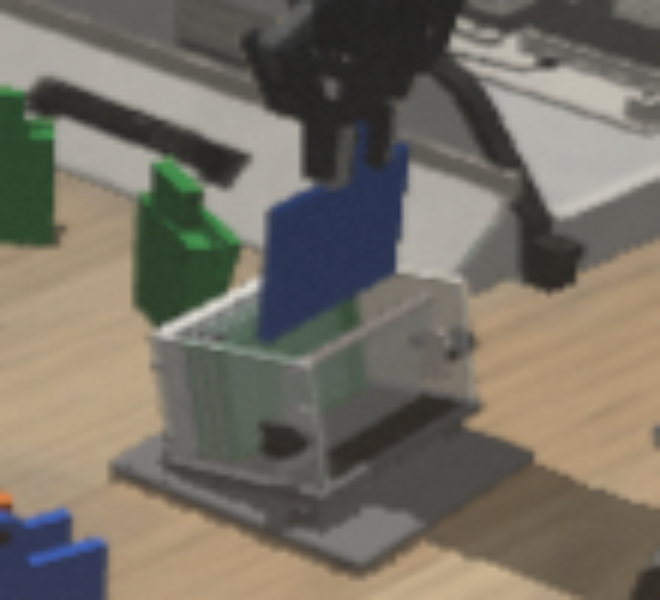

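{"api": "move_arm", "payload": {
  "motion": [
    {"dp": [0,0.3,0],"yaw": 0.4,"fingers": -0.8},
    {"dp": [0,0,0],"yaw": 0,"fingers": -0.8},
    {"dp": [0,0,0],"yaw": 0,"fingers": -0.8}
  ]
}}

```text
t: 6.42
eef_pos: [0.5149, -0.1047, 0.3669]
tcp_rot: [-179.8, -0.4, 5.8]
force: [-0.2, 0.6, -0.6]
finger_gap: 0.0228
```

```bash
python3 a.py 16 -1 142 -.8
```

```text
GP in A mm [17.2 -1.2] z 211.9 rot [-179.8   -0.4    5.8] F [-0.2  0.6 -0.6] T [-0.01 -0.    0.04] gap 22.8 t 6.42
[{"dp": [-0.08, 0.0, 3.49], "yaw": 0.1, "fingers": -0.8}, {"dp": [-0.08, 0.0, 3.49], "yaw": 0.1, "fingers": -0.8}]
```

{"api": "move_arm", "payload": {
  "motion": [
    {"dp": [0,0,0.8],"yaw": 0,"fingers": -0.8},
    {"dp": [0,0,0.8],"yaw": 0,"fingers": -0.8},
    {"dp": [0,0,0.5],"yaw": 0,"fingers": -0.8},
    {"dp": [0,0,0],"yaw": 0,"fingers": -0.8}
  ]
}}

```text
t: 6.75
eef_pos: [0.5149, -0.1048, 0.3438]
tcp_rot: [-179.8, -0.4, 5.7]
force: [-0.3, 0.9, -0.3]
finger_gap: 0.0228
```

```bash
python3 a.py 16 -1 142 -.8
```

```text
GP in A mm [17.2 -1.3] z 188.8 rot [-179.8   -0.4    5.7] F [-0.3  0.9 -0.3] T [0.   0.02 0.02] gap 22.8 t 6.75
[{"dp": [-0.08, -0.01, 2.34], "yaw": 0.1, "fingers": -0.8}, {"dp": [-0.08, -0.01, 2.34], "yaw": 0.1, "fingers": -0.8}]
```

{"api": "move_arm", "payload": {
  "motion": [
    {"dp": [0,0,1.2],"yaw": 0,"fingers": -0.8},
    {"dp": [0,0,1.2],"yaw": 0,"fingers": -0.8},
    {"dp": [0,0,1.2],"yaw": 0,"fingers": -0.8},
    {"dp": [0,0,0.8],"yaw": 0,"fingers": -0.8},
    {"dp": [0,0,0],"yaw": 0,"fingers": -0.8}
  ]
}}

```text
t: 7.17
eef_pos: [0.5151, -0.1043, 0.2966]
tcp_rot: [-179.8, -0.4, 5.8]
force: [0.0, 0.2, -0.4]
finger_gap: 0.0232
```

```bash
python3 a.py 16 -1 132 -.8;  python3 - <<'E'
from lib import *
s,ds=camera("scene")
cv2.imwrite("pics/s7.png",cv2.resize(s[160:285,315:425],None,fx=6,fy=4.8))
E
```

```text
GP in A mm [17.3 -0.8] z 141.6 rot [-179.8   -0.4    5.8] F [ 0.   0.2 -0.4] T [-0.02  0.02 -0.05] gap 23.2 t 7.17
[{"dp": [-0.14, 0.03, 0.96], "yaw": 0.2, "fingers": -0.8}]
```

View pics/s7.png

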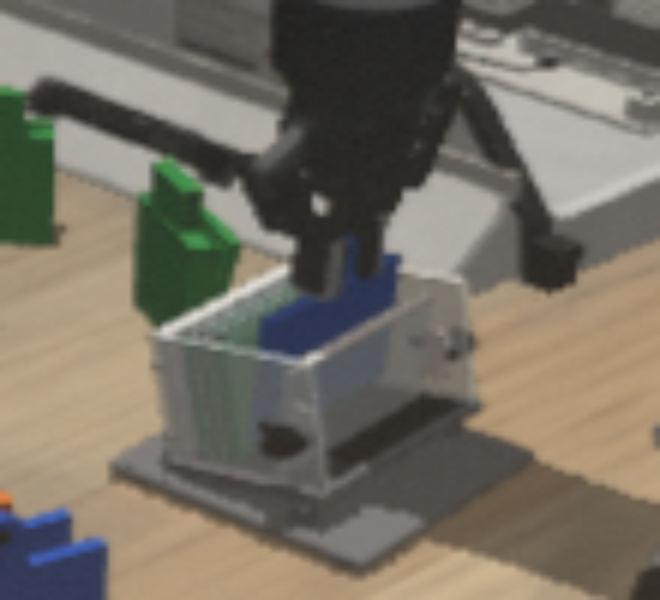

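{"api": "move_arm", "payload": {
  "motion": [
    {"dp": [0.1,0,0.4],"yaw": 0,"fingers": -0.8},
    {"dp": [0.1,0,0.3],"yaw": 0,"fingers": -0.8},
    {"dp": [0,0,0],"yaw": 0,"fingers": -0.8}
  ]
}}

```text
t: 7.47
eef_pos: [0.518, -0.104, 0.2908]
tcp_rot: [-179.8, -0.5, 5.8]
force: [-0.5, 0.0, -0.4]
finger_gap: 0.0231
```

```bash
python3 a.py
```

```text
GP in A mm [20.5 -0.8] z 135.8 rot [-179.8   -0.5    5.8] F [-0.5  0.  -0.4] T [ 0.    0.01 -0.06] gap 23.1 t 7.47
```

{"api": "move_arm", "payload": {
  "motion": [
    {"dp": [0,0,0.3],"yaw": 0,"fingers": -0.8},
    {"dp": [0,0,0.3],"yaw": 0,"fingers": -0.8},
    {"dp": [0,0,0],"yaw": 0,"fingers": -0.8}
  ]
}}

```text
t: 7.72
eef_pos: [0.518, -0.1039, 0.2853]
tcp_rot: [-179.8, -0.5, 5.7]
force: [-2.5, -1.5, 0.8]
finger_gap: 0.0232
```

```bash
python3 a.py
```

```text
GP in A mm [20.6 -0.8] z 130.3 rot [-179.8   -0.5    5.7] F [-2.5 -1.5  0.8] T [-0.09  0.4  -0.02] gap 23.2 t 7.72
```

{"api": "move_arm", "payload": {
  "motion": [
    {"dp": [0.3,0,0.1],"yaw": 0,"fingers": -0.8},
    {"dp": [0.3,0,0],"yaw": 0,"fingers": -0.8},
    {"dp": [0.3,0,0],"yaw": 0,"fingers": -0.8},
    {"dp": [0,0,0],"yaw": 0,"fingers": -0.8}
  ],
  "grip_force": 20
}}

```text
t: 8.05
eef_pos: [0.5264, -0.1028, 0.2848]
tcp_rot: [-179.9, -0.3, 5.7]
force: [-2.3, 0.7, 1.2]
finger_gap: 0.0233
```

```bash
python3 a.py
```

```text
GP in A mm [28.6 -0.6] z 129.8 rot [-179.9   -0.3    5.7] F [-2.3  0.7  1.2] T [-0.03  0.62 -0.04] gap 23.3 t 8.05
```

Gentle pivoting about the foot (2 N). Continue.

{"api": "move_arm", "payload": {
  "motion": [
    {"dp": [0.3,0,0.1],"yaw": 0,"fingers": -0.8},
    {"dp": [0.3,0,0],"yaw": 0,"fingers": -0.8},
    {"dp": [0.3,0,0.1],"yaw": 0,"fingers": -0.8},
    {"dp": [0,0,0],"yaw": 0,"fingers": -0.8}
  ],
  "grip_force": 20
}}

```text
t: 8.38
eef_pos: [0.5361, -0.1018, 0.2829]
tcp_rot: [-179.9, -0.3, 5.7]
force: [-1.6, -0.4, 1.3]
finger_gap: 0.0234
```

```bash
python3 a.py;  python3 - <<'E'
from lib import *
s,ds=camera("scene")
cv2.imwrite("pics/s8.png",cv2.resize(s[160:285,315:425],None,fx=6,fy=4.8))
E
```

```text
GP in A mm [38.4 -0.5] z 127.9 rot [-179.9   -0.3    5.7] F [-1.6 -0.4  1.3] T [0.1  0.51 0.02] gap 23.4 t 8.38
```

View pics/s8.png

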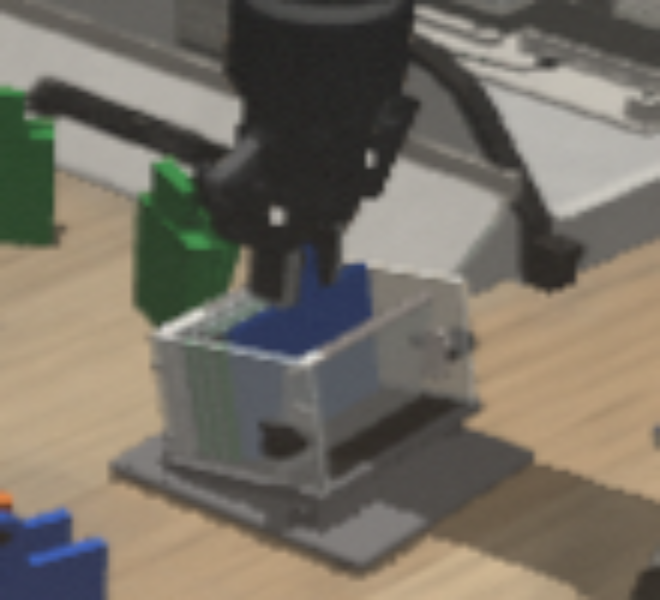

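{"api": "move_arm", "payload": {
  "motion": [
    {"dp": [0.15,0,0.15],"yaw": 0,"fingers": -0.8},
    {"dp": [0,0,0],"yaw": 0,"fingers": -0.8},
    {"dp": [0,0,0],"yaw": 0,"fingers": 0.2},
    {"dp": [0,0,0],"yaw": 0,"fingers": 0.2},
    {"dp": [0,0,0],"yaw": 0,"fingers": 0.2},
    {"dp": [0,0,0],"yaw": 0,"fingers": 0.2}
  ]
}}

```text
t: 8.93
eef_pos: [0.5388, -0.1016, 0.2825]
tcp_rot: [-179.9, -0.6, 5.7]
force: [1.0, 0.3, -0.1]
finger_gap: 0.0511
```

```bash
python3 a.py
```

```text
GP in A mm [41.9 -0.8] z 127.6 rot [-179.9   -0.6    5.7] F [ 1.   0.3 -0.1] T [-0.04  0.01 -0.05] gap 51.1 t 8.93
```

Now lift straight up and move away to look at the top view.

{"api": "move_arm", "payload": {
  "motion": [
    {"dp": [0,0,-1.5],"yaw": 0,"fingers": 0.2},
    {"dp": [0,0,-3],"yaw": 0,"fingers": 0.2},
    {"dp": [0,0,-3.5],"yaw": 0,"fingers": 0.2},
    {"dp": [-1,-3,-1],"yaw": 2,"fingers": 0.2},
    {"dp": [-1,-3.8,0],"yaw": 2.5,"fingers": 0.2},
    {"dp": [-1.2,-3.8,0],"yaw": 2.5,"fingers": 0.2},
    {"dp": [-1.2,-3.8,0],"yaw": 2.5,"fingers": 0.2},
    {"dp": [-1.2,-3.8,0],"yaw": 2.5,"fingers": 0.2}
  ]
}}

```text
t: 9.6
eef_pos: [0.4815, 0.0744, 0.3755]
tcp_rot: [-179.8, -0.8, -7.8]
force: [1.8, 0.3, 0.1]
finger_gap: 0.0513
```

```bash
python3 plan.py; python3 - <<'E'
from lib import *
s,ds=camera("scene");t,dt=camera("top")
cv2.imwrite("pics/s9.png",cv2.resize(s[180:285,315:425],None,fx=6,fy=5.5)); cv2.imwrite("pics/t9.png",cv2.resize(t[220:310,340:440],None,fx=6,fy=6))
np.save("pics/top9.npy",dt);np.save("pics/scene9.npy",ds);cv2.imwrite("pics/scene9.png",s); cv2.imwrite("pics/top9.png",t)
E
```

```text
GP [0.4838 0.0746 0.2205] [-179.81   -0.83   -7.82] F [1.8 0.3 0.1] gap 0.0513 t 9.6 j [   4.   19.  -22.  109.    9.   53. -119.]
```

View pics/s9.png

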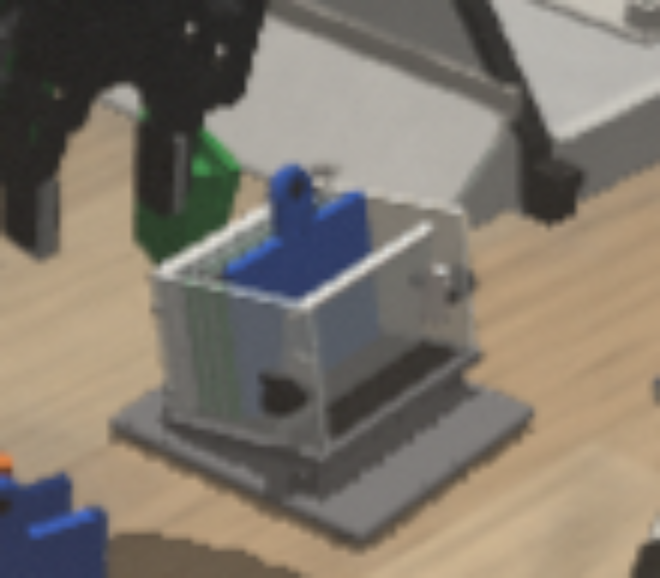

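View pics/t9.png

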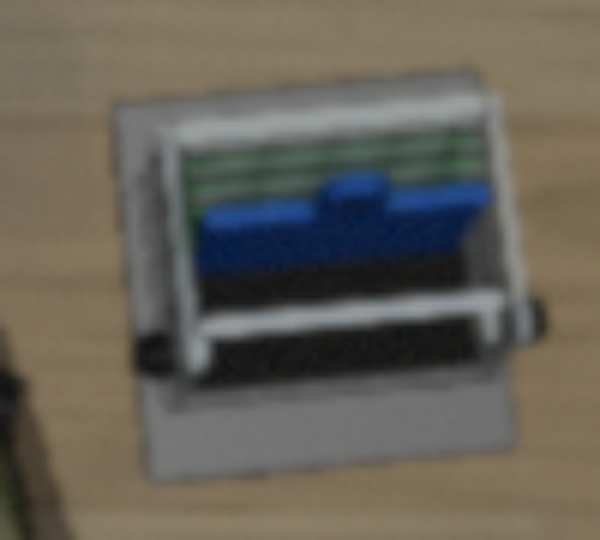

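```bash
python3 - <<'E'
from plan import *
A=np.array([.4987,-.1045]);AY=math.radians(5.55)
t=cv2.imread("pics/top9.png").astype(float); 
from prof import edgefit
b=t[...,0]-0.*t[...,2]
for e in(((376,255.8),(391,254.5)),((406,253),(419,251.8))):
    q=edgefit(b,*e,2.5); P=onz("top",np.array(q[:2]),.1080); print(q[2].round(2),(to(P,A,AY)*1e3).round(1))
f=edgefit(t[...,1],(377,273.5),(418,270),3); print("fp",(to(onz("top",np.array(f[:2]),.102),A,AY)*1e3).round(1))
d=np.load("pics/top9.npy");C=cloud("top",d); h=cv2.cvtColor(t.astype(np.uint8),cv2.COLOR_BGR2HSV)
m=(h[...,0]>100)&(h[...,0]<130)&(h[...,1]>120); m[:245]=0;m[268:]=0;m[:,370:425]&=True; m[:,:370]=0;m[:,425:]=0
P=C[m];L=to(P,A,AY)*1e3;z=P[:,2]*1e3; print("zmax",np.percentile(z,[50,90,99]),"y",L[:,1].min(),L[:,1].max())
for lo,hi in((30,50),(50,70),(70,90),(90,103),(104,112),(125,150)):
    k=(z>lo)&(z<hi); print(lo,hi,k.sum(),np.median(L[k,0]).round(1) if k.any() else "", np.median(z[k]).round(1) if k.any() else "", L[k,1].min().round(1) if k.any() else "",L[k,1].max().round(1) if k.any() else "")
E
```

```text
0.09 [[36.2 42.4]
 [36.2 12. ]]
0.07 [[ 36.2 -18.3]
 [ 36.4 -44.6]]
fp [[  0.   43.3]
 [  0.  -39.9]]
zmax [ 94.46437478 127.58229286 141.21977885] y -52.182605396729386 154.2990913212935
30 50 81 19.3 40.4 -47.7 44.1
50 70 83 23.3 60.9 -46.5 45.1
70 90 93 27.3 79.9 -52.2 47.3
90 103 93 31.2 96.7 -47.2 47.7
104 112 128 35.4 107.1 -46.7 46.7
125 150 55 40.7 135.0 -11.6 10.8
```

```bash
python3 - <<'E'
from plan import *
w=fr((-.0188,.0018),(.48,.135),-13.3); print(w); s=get_state()
plan([w[0],w[1],.15],-13.4,fing=.0)
E
```

```text
[0.46211833 0.14107666]
[{"dp": [-0.96, -1.87, 2.36], "yaw": 2.1, "fingers": 0.0}, {"dp": [-1.03, -1.84, 2.36], "yaw": 2.1, "fingers": 0.0}, {"dp": [-1.1, -1.8, 2.36], "yaw": 2.1, "fingers": 0.0}]
```

{"api": "move_arm", "payload": {
  "motion": [
    {"dp": [-1.0,-2.0,0.5],"yaw": 2,"fingers": 0.0},
    {"dp": [-1.0,-2.0,1.0],"yaw": 2,"fingers": 0.0},
    {"dp": [-1.0,-1.8,1.5],"yaw": 1.5,"fingers": 0.0},
    {"dp": [0,0,1.5],"yaw": 0,"fingers": 0.0},
    {"dp": [0,0,1.0],"yaw": 0,"fingers": 0.0},
    {"dp": [0,0,0],"yaw": 0,"fingers": 0.0}
  ]
}}

```text
t: 10.2
eef_pos: [0.4608, 0.1475, 0.3203]
tcp_rot: [-179.3, -1.1, -12.4]
force: [0.6, 0.0, 0.2]
finger_gap: 0.0428
```

```bash
python3 plan.py .4621 .1411 .115 -13.4 -.0
```

```text
GP [0.4641 0.1486 0.1653] [-179.33   -1.12  -12.44] F [0.6 0.  0.2] gap 0.0428 t 10.2 j [  -6.   23.  -20.  114.   11.   44. -135.]
[{"dp": [-0.07, 0.42, 2.51], "yaw": 0.5, "fingers": -0.0}, {"dp": [-0.06, 0.42, 2.51], "yaw": 0.5, "fingers": -0.0}]
```

{"api": "move_arm", "payload": {
  "motion": [
    {"dp": [-0.1,0.7,0.8],"yaw": 1,"fingers": 0.0},
    {"dp": [0,0,1.0],"yaw": 0,"fingers": 0.0},
    {"dp": [0,0,1.0],"yaw": 0,"fingers": 0.0},
    {"dp": [0,0,0.5],"yaw": 0,"fingers": 0.0},
    {"dp": [0,0,0],"yaw": 0,"fingers": 0.0}
  ]
}}

```text
t: 10.62
eef_pos: [0.4609, 0.1393, 0.2876]
tcp_rot: [-179.3, -1.2, -13.5]
force: [-0.2, -0.2, -0.2]
finger_gap: 0.0427
```

```bash
python3 plan.py .4621 .1411 .112 -13.4 -.0
```

```text
GP [0.4647 0.1404 0.1326] [-179.27   -1.25  -13.49] F [-0.2 -0.2 -0.2] gap 0.0427 t 10.62 j [  -6.   25.  -19.  117.   13.   39. -137.]
[{"dp": [-0.31, 0.02, 2.06], "yaw": -0.1, "fingers": -0.0}]
```

{"api": "move_arm", "payload": {
  "motion": [
    {"dp": [-0.2,0,0.7],"yaw": 0,"fingers": 0.0},
    {"dp": [-0.1,0,0.7],"yaw": 0,"fingers": 0.0},
    {"dp": [0,0,0.5],"yaw": 0,"fingers": 0.0},
    {"dp": [0,0,0],"yaw": 0,"fingers": 0.0}
  ]
}}

```text
t: 10.95
eef_pos: [0.4592, 0.1396, 0.2684]
tcp_rot: [-179.2, -1.4, -13.6]
force: [-0.3, -0.6, 0.7]
finger_gap: 0.0428
```

```bash
python3 plan.py .4621 .1411 .112 -13.4 -.0
```

```text
GP [0.4634 0.1408 0.1134] [-179.2    -1.39  -13.56] F [-0.3 -0.6  0.7] gap 0.0428 t 10.95 j [  -7.   26.  -18.  118.   14.   36. -138.]
[{"dp": [-0.13, 0.01, 0.14], "yaw": -0.2, "fingers": -0.0}]
```

{"api": "move_arm", "payload": {
  "motion": [
    {"dp": [-0.15,0,0.15],"yaw": 0,"fingers": 0.0},
    {"dp": [0,0,0],"yaw": 0,"fingers": -0.8},
    {"dp": [0,0,0],"yaw": 0,"fingers": -0.8},
    {"dp": [0,0,0],"yaw": 0,"fingers": -0.8},
    {"dp": [0,0,0],"yaw": 0,"fingers": -0.8},
    {"dp": [0,0,0],"yaw": 0,"fingers": -0.8}
  ],
  "grip_force": 30
}}

```text
t: 11.45
eef_pos: [0.4578, 0.1404, 0.2671]
tcp_rot: [-179.2, -1.4, -13.5]
force: [0.1, -0.6, -0.9]
finger_gap: 0.0229
```

```bash
python3 plan.py
```

```text
GP [0.462  0.1417 0.1122] [-179.18   -1.41  -13.51] F [ 0.1 -0.6 -0.9] gap 0.0229 t 11.45 j [  -7.   26.  -18.  119.   14.   35. -139.]
```

{"api": "move_arm", "payload": {
  "motion": [
    {"dp": [0,0,-1.5],"yaw": 0,"fingers": -0.8},
    {"dp": [0,0,-3],"yaw": 0,"fingers": -0.8},
    {"dp": [0,0,-3.5],"yaw": 0,"fingers": -0.8},
    {"dp": [0,0,-3],"yaw": 0,"fingers": -0.8},
    {"dp": [0.6,2,-1],"yaw": -2,"fingers": -0.8},
    {"dp": [0.8,3.2,0],"yaw": -2.7,"fingers": -0.8},
    {"dp": [0.8,3.3,0],"yaw": -2.7,"fingers": -0.8},
    {"dp": [0.7,3.4,0],"yaw": -2.7,"fingers": -0.8}
  ]
}}

```text
t: 12.12
eef_pos: [0.4633, 0.0221, 0.3933]
tcp_rot: [-179.2, -1.7, -2.1]
force: [0.8, -0.9, -0.3]
finger_gap: 0.0232
```

```bash
python3 a.py 7 0.5 235 -.8
```

```text
GP in A mm [-18.2 130.9] z 238.4 rot [-179.2   -1.7   -2.1] F [ 0.8 -0.9 -0.3] T [ 0.01 -0.06 -0.04] gap 23.2 t 12.12
[{"dp": [1.06, 3.15, 0.07], "yaw": -1.9, "fingers": -0.8}, {"dp": [0.95, 3.18, 0.07], "yaw": -1.9, "fingers": -0.8}, {"dp": [0.84, 3.21, 0.07], "yaw": -1.9, "fingers": -0.8}, {"dp": [0.74, 3.24, 0.07], "yaw": -1.9, "fingers": -0.8}]
```

{"api": "move_arm", "payload": {
  "motion": [
    {"dp": [0.9,2.6,0],"yaw": -1.8,"fingers": -0.8},
    {"dp": [0.9,2.6,0],"yaw": -1.8,"fingers": -0.8},
    {"dp": [0.8,2.6,0],"yaw": -1.8,"fingers": -0.8},
    {"dp": [0.6,2.4,0],"yaw": -1.4,"fingers": -0.8},
    {"dp": [0,0.6,0],"yaw": 0,"fingers": -0.8},
    {"dp": [0,0,0],"yaw": 0,"fingers": -0.8},
    {"dp": [0,0,0],"yaw": 0,"fingers": -0.8}
  ]
}}

```text
t: 12.7
eef_pos: [0.4962, -0.0997, 0.3937]
tcp_rot: [-179.7, -1.8, 4.5]
force: [-0.4, 0.1, -0.3]
finger_gap: 0.0235
```

```bash
python3 a.py 6.5 0.5 210 -.8
```

```text
GP in A mm [2.8 5.8] z 238.8 rot [-179.7   -1.8    4.5] F [-0.4  0.1 -0.3] T [0.04 0.05 0.04] gap 23.5 t 12.7
[{"dp": [0.29, 0.54, 2.88], "yaw": -1.1, "fingers": -0.8}]
```

{"api": "move_arm", "payload": {
  "motion": [
    {"dp": [0.4,0.55,0.8],"yaw": -1,"fingers": -0.8},
    {"dp": [0,0,0],"yaw": 0,"fingers": -0.8},
    {"dp": [0,0,0],"yaw": 0,"fingers": -0.8}
  ]
}}

```text
t: 12.95
eef_pos: [0.5008, -0.1019, 0.3851]
tcp_rot: [-179.6, -1.8, 5.8]
force: [0.2, 0.0, -0.4]
finger_gap: 0.023
```

```bash
python3 a.py 6.8 0.5 210 -.8; cat > facechk.py <<'E'
from plan import *
A=np.array([.4987,-.1045]);AY=5.55
s,d=camera("scene");C=cloud("scene",d)
h=cv2.cvtColor(s,cv2.COLOR_BGR2HSV); m=(h[...,0]>100)&(h[...,0]<130)&(h[...,1]>100)&(d>0)
st=get_state(); G=st["eef_pos"]+R.from_euler("xyz",st["tcp_rot"],degrees=True).apply([0,0,.155])
L=to(C.reshape(-1,3),A,math.radians(AY)).reshape(480,640,2)*1e3; z=C[...,2]*1e3
m&=(abs(L[...,1])<60)&(z>110)&(z<G[2]*1e3-25)&(abs(L[...,0]-5)<20); 
L=L[m];z=z[m]; M=np.c_[L[:,1],z-z.mean(),np.ones(len(z))]; c=np.linalg.lstsq(M,L[:,0],rcond=None)[0]
for _ in range(3): g=abs(L[:,0]-M@c)<3; c=np.linalg.lstsq(M[g],L[g,0],rcond=None)[0]
print("face x",c[2].round(2),"at z",z.mean().round(1),"yaw err deg",np.degrees(c[0]).round(2),"dx/dz",c[1].round(3),"y",np.percentile(L[:,1],[.5,99.5]).round(1),"zmin",z.min().round(1),len(z))
cv2.imwrite("pics/fc.png",cv2.resize(s[160:285,315:425],None,fx=6,fy=4.8))
E
python3 facechk.py
```

```text
GP in A mm [7.2 3.4] z 230.2 rot [-179.6   -1.8    5.8] F [ 0.2  0.  -0.4] T [0.04 0.   0.  ] gap 23.0 t 12.95
[{"dp": [-0.1, 0.3, 2.01], "yaw": 0.2, "fingers": -0.8}]
face x 8.95 at z 167.2 yaw err deg -0.52 dx/dz -0.013 y [-40.   55.4] zmin 126.9 548
```

View pics/fc.png

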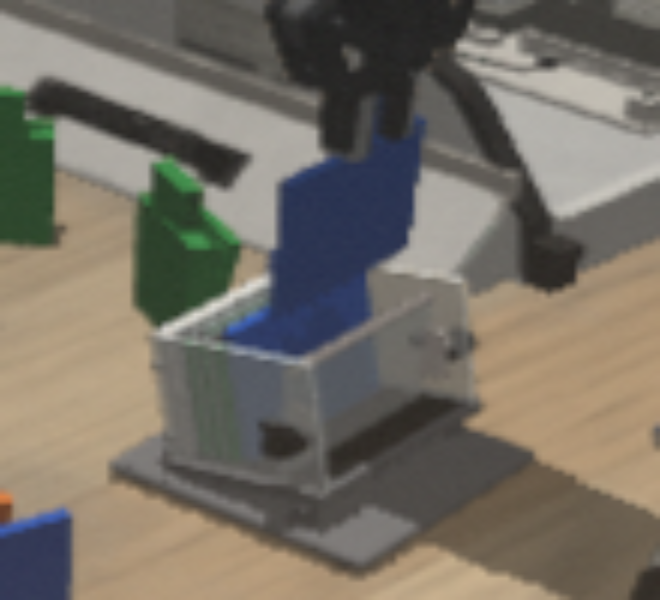

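{"api": "move_arm", "payload": {
  "motion": [
    {"dp": [0,0.3,0.3],"yaw": 0.2,"fingers": -0.8},
    {"dp": [0,0,0.8],"yaw": 0,"fingers": -0.8},
    {"dp": [0,0,0.8],"yaw": 0,"fingers": -0.8},
    {"dp": [0,0,0.3],"yaw": 0,"fingers": -0.8},
    {"dp": [0,0,0],"yaw": 0,"fingers": -0.8}
  ]
}}

```text
t: 13.42
eef_pos: [0.5017, -0.1026, 0.3607]
tcp_rot: [-179.6, -1.8, 5.8]
force: [-0.5, -0.0, -0.1]
finger_gap: 0.023
```

```bash
python3 a.py 6.8 0.5 150 -.8
```

```text
GP in A mm [7.9 2.7] z 205.8 rot [-179.6   -1.8    5.8] F [-0.5 -0.  -0.1] T [ 0.04  0.06 -0.  ] gap 23.0 t 13.42
[{"dp": [-0.14, 0.13, 2.79], "yaw": 0.1, "fingers": -0.8}, {"dp": [-0.14, 0.13, 2.79], "yaw": 0.1, "fingers": -0.8}]
```

{"api": "move_arm", "payload": {
  "motion": [
    {"dp": [-0.1,0.3,0],"yaw": 0,"fingers": -0.8},
    {"dp": [0,0,0.4],"yaw": 0,"fingers": -0.8},
    {"dp": [0,0,0.8],"yaw": 0,"fingers": -0.8},
    {"dp": [-0.1,0,0.8],"yaw": 0,"fingers": -0.8},
    {"dp": [0,0,0.3],"yaw": 0,"fingers": -0.8},
    {"dp": [0,0,0],"yaw": 0,"fingers": -0.8}
  ]
}}

```text
t: 13.92
eef_pos: [0.5004, -0.106, 0.3349]
tcp_rot: [-179.6, -1.7, 5.8]
force: [-0.7, 0.9, -0.3]
finger_gap: 0.0231
```

```bash
python3 a.py 7.0 0.5 140 -.8
```

```text
GP in A mm [ 6.3 -0.5] z 180.0 rot [-179.6   -1.7    5.8] F [-0.7  0.9 -0.3] T [-0.02  0.05  0.01] gap 23.1 t 13.92
[{"dp": [-0.03, -0.04, 2.0], "yaw": 0.1, "fingers": -0.8}, {"dp": [-0.03, -0.04, 2.0], "yaw": 0.1, "fingers": -0.8}]
```

{"api": "move_arm", "payload": {
  "motion": [
    {"dp": [0,0,0.9],"yaw": 0,"fingers": -0.8},
    {"dp": [0,0,1.0],"yaw": 0,"fingers": -0.8},
    {"dp": [0,0,1.0],"yaw": 0,"fingers": -0.8},
    {"dp": [0,0,0.6],"yaw": 0,"fingers": -0.8},
    {"dp": [0,0,0],"yaw": 0,"fingers": -0.8}
  ]
}}

```text
t: 14.33
eef_pos: [0.5016, -0.1055, 0.2961]
tcp_rot: [-179.6, -1.7, 5.8]
force: [-0.3, 0.3, -0.5]
finger_gap: 0.0231
```

```bash
python3 a.py 7.5 0.5 140 -.8
```

```text
GP in A mm [ 7.5 -0.2] z 141.2 rot [-179.6   -1.7    5.8] F [-0.3  0.3 -0.5] T [-0.03  0.03 -0.03] gap 23.1 t 14.33
[{"dp": [0.0, -0.07, 0.12], "yaw": 0.2, "fingers": -0.8}]
```

{"api": "move_arm", "payload": {
  "motion": [
    {"dp": [0,0,0.4],"yaw": 0,"fingers": -0.8},
    {"dp": [0.1,0,0.3],"yaw": 0,"fingers": -0.8},
    {"dp": [0,0,0],"yaw": 0,"fingers": -0.8}
  ]
}}

```text
t: 14.58
eef_pos: [0.503, -0.1052, 0.2881]
tcp_rot: [-179.6, -1.7, 5.8]
force: [-0.4, -0.2, -0.6]
finger_gap: 0.0232
```

```bash
python3 a.py
```

```text
GP in A mm [8.8 0. ] z 133.2 rot [-179.6   -1.7    5.8] F [-0.4 -0.2 -0.6] T [ 0.03  0.02 -0.03] gap 23.2 t 14.58
```

{"api": "move_arm", "payload": {
  "motion": [
    {"dp": [0.1,0,0.2],"yaw": 0,"fingers": -0.8},
    {"dp": [0.15,0,0.1],"yaw": 0,"fingers": -0.8},
    {"dp": [0.15,0,0],"yaw": 0,"fingers": -0.8},
    {"dp": [0,0,0],"yaw": 0,"fingers": -0.8}
  ],
  "grip_force": 20
}}

```text
t: 14.92
eef_pos: [0.5081, -0.1043, 0.2878]
tcp_rot: [-179.6, -1.9, 5.8]
force: [-0.6, 0.4, -1.0]
finger_gap: 0.0231
```

```bash
python3 a.py
```

```text
GP in A mm [14.6  0.2] z 132.9 rot [-179.6   -1.9    5.8] F [-0.6  0.4 -1. ] T [-0.02  0.53 -0.08] gap 23.1 t 14.92
```

{"api": "move_arm", "payload": {
  "motion": [
    {"dp": [0.25,0,0.15],"yaw": 0,"fingers": -0.8},
    {"dp": [0.25,0,0.1],"yaw": 0,"fingers": -0.8},
    {"dp": [0.25,0,0],"yaw": 0,"fingers": -0.8},
    {"dp": [0,0,0],"yaw": 0,"fingers": -0.8}
  ]
}}

```text
t: 15.25
eef_pos: [0.516, -0.1034, 0.2866]
tcp_rot: [-179.7, -2.0, 5.8]
force: [-2.0, -0.2, 1.1]
finger_gap: 0.0231
```

```bash
python3 a.py; python3 - <<'E'
from lib import *
s,ds=camera("scene")
cv2.imwrite("pics/s10.png",cv2.resize(s[160:285,315:425],None,fx=6,fy=4.8))
E
```

```text
GP in A mm [22.6  0.3] z 131.7 rot [-179.7   -2.     5.8] F [-2.  -0.2  1.1] T [-0.05  0.59  0.06] gap 23.1 t 15.25
```

View pics/s10.png

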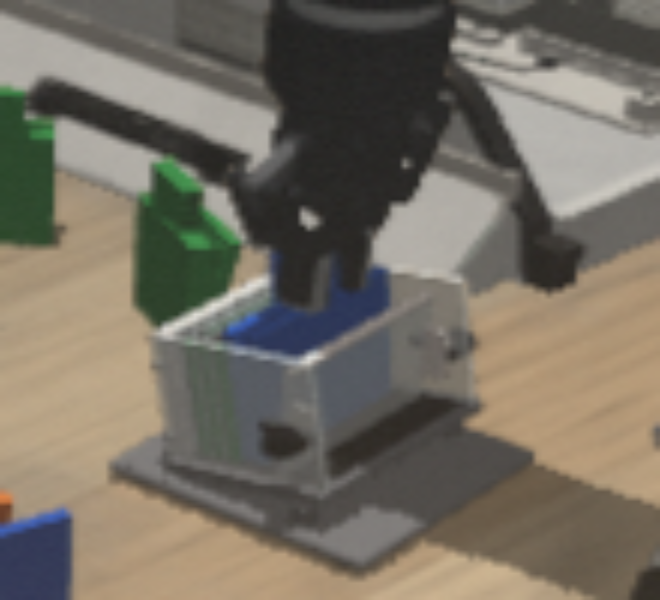

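{"api": "move_arm", "payload": {
  "motion": [
    {"dp": [0.2,0,0.1],"yaw": 0,"fingers": -0.8},
    {"dp": [0.1,0,0.1],"yaw": 0,"fingers": -0.8},
    {"dp": [0,0,0],"yaw": 0,"fingers": -0.8},
    {"dp": [0,0,0],"yaw": 0,"fingers": 0.1},
    {"dp": [0,0,0],"yaw": 0,"fingers": 0.1},
    {"dp": [0,0,0],"yaw": 0,"fingers": 0.1},
    {"dp": [0,0,0],"yaw": 0,"fingers": 0.1}
  ]
}}

```text
t: 15.88
eef_pos: [0.5195, -0.103, 0.2862]
tcp_rot: [-179.7, -2.1, 5.8]
force: [0.2, -0.3, 0.3]
finger_gap: 0.0469
```

```bash
python3 a.py; python3 - <<'E'
from lib import *
s,ds=camera("scene")
cv2.imwrite("pics/s11.png",cv2.resize(s[160:285,315:425],None,fx=6,fy=4.8))
E
```

```text
GP in A mm [26.5  0.3] z 131.3 rot [-179.7   -2.1    5.8] F [ 0.2 -0.3  0.3] T [0.04 0.08 0.06] gap 46.9 t 15.88
```

View pics/s11.png

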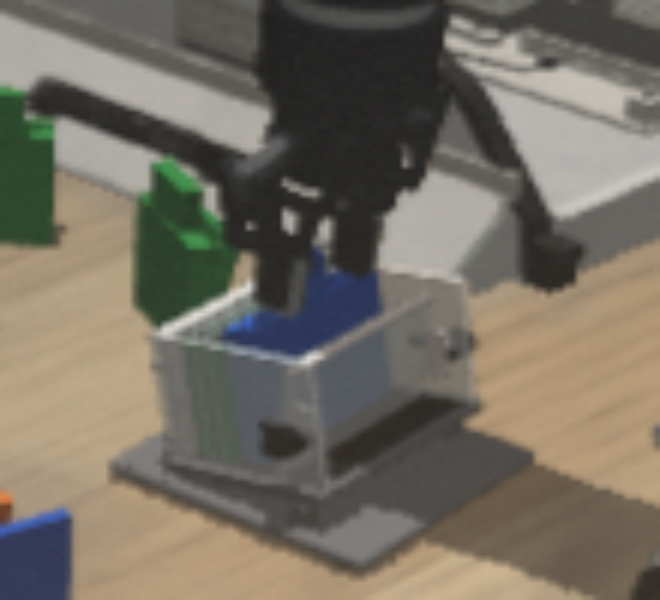

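Lift and move away to check.

{"api": "move_arm", "payload": {
  "motion": [
    {"dp": [0,0,-1.5],"yaw": 0,"fingers": 0.2},
    {"dp": [0,0,-3],"yaw": 0,"fingers": 0.2},
    {"dp": [0,0,-3],"yaw": 0,"fingers": 0.2},
    {"dp": [0,-3,-1],"yaw": 2.5,"fingers": 0.2},
    {"dp": [0,-3.3,0],"yaw": 2.5,"fingers": 0.2},
    {"dp": [-0.3,-3.3,0],"yaw": 2.5,"fingers": 0.2},
    {"dp": [-0.3,-3.3,0],"yaw": 2.5,"fingers": 0.2},
    {"dp": [-0.3,-3.3,0],"yaw": 2.5,"fingers": 0.2}
  ]
}}

```text
t: 16.6
eef_pos: [0.5079, 0.054, 0.3753]
tcp_rot: [-179.3, -2.1, -8.2]
force: [1.3, -0.5, 0.4]
finger_gap: 0.051
```

```bash
python3 plan.py; python3 - <<'E'
from plan import *
s,ds=camera("scene");t,dt=camera("top")
cv2.imwrite("pics/s12.png",cv2.resize(s[180:285,315:425],None,fx=6,fy=5.5)); cv2.imwrite("pics/t12.png",cv2.resize(t[220:310,340:440],None,fx=6,fy=6))
A=np.array([.4987,-.1045]);AY=math.radians(5.55)
d=dt;C=cloud("top",d); h=cv2.cvtColor(t,cv2.COLOR_BGR2HSV)
m=(h[...,0]>100)&(h[...,0]<130)&(h[...,1]>120); m[:240]=0;m[272:]=0; m[:,:370]=0;m[:,425:]=0
P=C[m];L=to(P,A,AY)*1e3;z=P[:,2]*1e3
for lo,hi in((30,50),(50,70),(70,90),(90,103),(104,114),(125,150)):
    k=(z>lo)&(z<hi); print(lo,hi,k.sum(),np.median(L[k,0]).round(1),np.median(z[k]).round(1), L[k].min(0).round(1),L[k].max(0).round(1))
E
```

```text
GP [0.5139 0.055  0.2205] [-179.32   -2.15   -8.23] F [ 1.3 -0.5  0.4] gap 0.051 t 16.6 j [   5.   20.  -19.  106.    8.   52. -116.]
30 50 73 12.0 38.8 [ 10.  -46.7] [14.2 45.2]
50 70 82 16.0 59.9 [ 13.5 -45.4] [18.3 46.1]
70 90 102 20.3 80.6 [ 17.8 -52.6] [41.3 47.8]
90 103 91 24.4 96.5 [ 21.6 -51.3] [48.1 48.7]
104 114 252 31.4 107.9 [ 24.  -47.4] [39.4 47.4]
125 150 100 37.2 136.2 [ 29.  -11.5] [45.5 12.7]
```

View pics/s12.png

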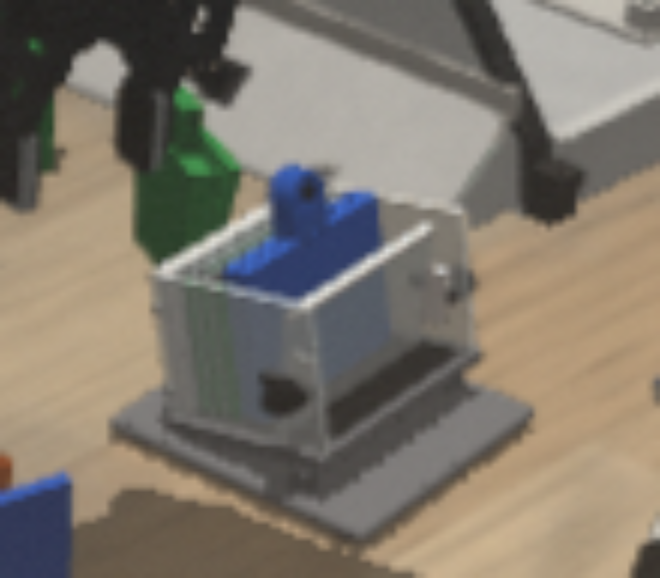

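View pics/t12.png

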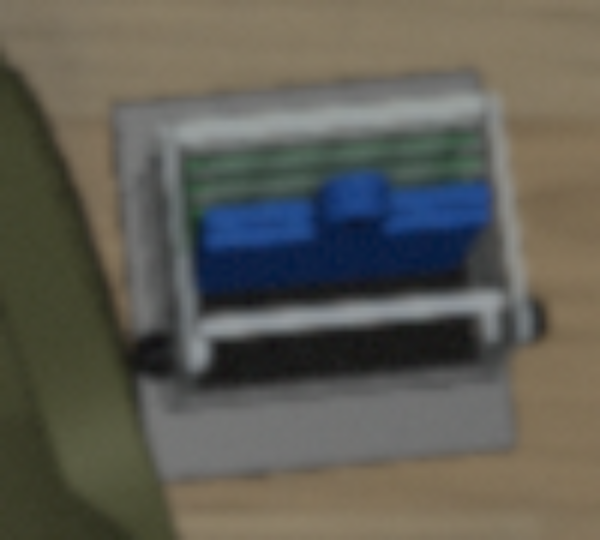

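```bash
python3 - <<'E'
from plan import *
w=fr((.050,.0022),(.48,.135),-13.3); print(w); s=get_state()
plan([w[0],w[1],.18],-13.4,fing=.5)
E
```

```text
[0.52916505 0.12563851]
[{"dp": [0.25, -3.27, 2.1], "yaw": 2.9, "fingers": 0.5}, {"dp": [0.08, -3.28, 2.1], "yaw": 2.9, "fingers": 0.5}]
```

{"api": "move_arm", "payload": {
  "motion": [
    {"dp": [0.2,-1.8,0.4],"yaw": 1.5,"fingers": 0.5},
    {"dp": [0.1,-1.8,0.8],"yaw": 1.5,"fingers": 0.5},
    {"dp": [0,-1.2,0.8],"yaw": 0.8,"fingers": 0.5},
    {"dp": [0,0,0.8],"yaw": 0.2,"fingers": 0.5},
    {"dp": [0,0,0],"yaw": 0,"fingers": 0.5},
    {"dp": [0,0,0],"yaw": 0,"fingers": 0.5}
  ]
}}

```text
t: 17.2
eef_pos: [0.5201, 0.1089, 0.3473]
tcp_rot: [-179.0, -2.2, -11.4]
force: [0.4, -0.1, 1.0]
finger_gap: 0.064
```

```bash
python3 plan.py .5292 .1256 .15 -13.4 .5
```

```text
GP [0.5265 0.1105 0.1924] [-178.96   -2.2   -11.45] F [ 0.4 -0.1  1. ] gap 0.064 t 17.2 j [  -2.   24.  -18.  106.   10.   49. -126.]
[{"dp": [-0.1, -0.73, 2.13], "yaw": 1.0, "fingers": 0.5}, {"dp": [-0.11, -0.73, 2.13], "yaw": 1.0, "fingers": 0.5}]
```

{"api": "move_arm", "payload": {
  "motion": [
    {"dp": [-0.1,-0.8,0.5],"yaw": 1,"fingers": 0.5},
    {"dp": [-0.1,-0.7,1.0],"yaw": 0.8,"fingers": 0.5},
    {"dp": [0,0,1.2],"yaw": 0.2,"fingers": 0.5},
    {"dp": [0,0,1.2],"yaw": 0,"fingers": 0.5},
    {"dp": [0,0,0.8],"yaw": 0,"fingers": 0.5},
    {"dp": [0,0,0],"yaw": 0,"fingers": 0.5}
  ]
}}

```text
t: 17.7
eef_pos: [0.5244, 0.1169, 0.3008]
tcp_rot: [-179.0, -2.4, -13.9]
force: [-0.5, -0.4, 0.7]
finger_gap: 0.0637
```

```bash
python3 plan.py .5292 .1256 .112 -13.4 .5; python3 - <<'E'
from lib import *
s,ds=camera("scene")
cv2.imwrite("pics/s13.png",cv2.resize(s[190:310,260:370],None,fx=6,fy=5))
E
```

```text
GP [0.5312 0.1179 0.1459] [-179.02   -2.36  -13.92] F [-0.5 -0.4  0.7] gap 0.0637 t 17.7 j [  -4.   27.  -16.  109.   11.   43. -131.]
[{"dp": [-0.52, -0.64, 3.38], "yaw": -0.5, "fingers": 0.5}]
```

View pics/s13.png

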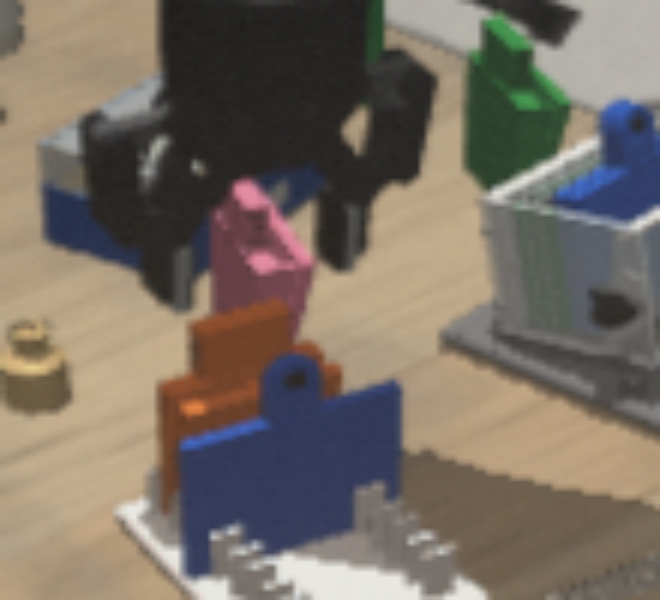

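{"api": "move_arm", "payload": {
  "motion": [
    {"dp": [-0.2,-0.8,0],"yaw": -0.4,"fingers": 0.5},
    {"dp": [-0.1,0,0.6],"yaw": 0,"fingers": 0.5},
    {"dp": [0,0,0.9],"yaw": 0,"fingers": 0.5},
    {"dp": [0,0,0.9],"yaw": 0,"fingers": 0.5},
    {"dp": [0,0,0.3],"yaw": 0,"fingers": 0.5},
    {"dp": [0,0,0],"yaw": 0,"fingers": 0.5}
  ]
}}

```text
t: 18.25
eef_pos: [0.5255, 0.1255, 0.2743]
tcp_rot: [-178.9, -2.6, -13.6]
force: [-0.4, -0.1, -0.1]
finger_gap: 0.0642
```

```bash
python3 plan.py .5292 .1256 .110 -13.4 .5
```

```text
GP [0.5331 0.1266 0.1194] [-178.94   -2.61  -13.56] F [-0.4 -0.1 -0.1] gap 0.0642 t 18.25 j [  -6.   30.  -15.  110.   13.   39. -132.]
[{"dp": [-0.39, 0.21, 0.92], "yaw": -0.2, "fingers": 0.5}]
```

{"api": "move_arm", "payload": {
  "motion": [
    {"dp": [-0.3,0.15,0.4],"yaw": 0,"fingers": 0.4},
    {"dp": [-0.1,0,0.4],"yaw": 0,"fingers": 0.3},
    {"dp": [0,0,0.1],"yaw": 0,"fingers": 0.2},
    {"dp": [0,0,0],"yaw": 0,"fingers": 0.2}
  ]
}}

```text
t: 18.58
eef_pos: [0.5211, 0.1249, 0.2636]
tcp_rot: [-179.0, -2.6, -13.5]
force: [-0.7, 0.2, 0.7]
finger_gap: 0.0514
```

```bash
python3 plan.py .5292 .1256 .110 -13.4 .2
```

```text
GP [0.5285 0.126  0.1088] [-178.98   -2.55  -13.55] F [-0.7  0.2  0.7] gap 0.0514 t 18.58 j [  -6.   30.  -15.  111.   13.   38. -133.]
[{"dp": [0.08, 0.02, -0.12], "yaw": -0.1, "fingers": 0.2}]
```

{"api": "move_arm", "payload": {
  "motion": [
    {"dp": [0.1,0,-0.2],"yaw": 0,"fingers": 0.2},
    {"dp": [0,0,0],"yaw": 0,"fingers": -0.5},
    {"dp": [0,0,0],"yaw": 0,"fingers": -0.5},
    {"dp": [0,0,0],"yaw": 0,"fingers": -0.5},
    {"dp": [0,0,0],"yaw": 0,"fingers": -0.5}
  ],
  "grip_force": 30
}}

```text
t: 19.0
eef_pos: [0.5223, 0.1245, 0.2664]
tcp_rot: [-179.0, -2.6, -13.6]
force: [-0.7, 0.4, -0.9]
finger_gap: 0.0397
```

```bash
python3 plan.py
```

```text
GP [0.5298 0.1256 0.1116] [-178.96   -2.6   -13.56] F [-0.7  0.4 -0.9] gap 0.0397 t 19.0 j [  -6.   30.  -15.  111.   13.   38. -133.]
```

{"api": "move_arm", "payload": {
  "motion": [
    {"dp": [0,0,-1],"yaw": 0,"fingers": -0.5},
    {"dp": [0,0,-2.5],"yaw": 0,"fingers": -0.5},
    {"dp": [0,0,-3],"yaw": 0,"fingers": -0.5},
    {"dp": [0,0,-3],"yaw": 0,"fingers": -0.5},
    {"dp": [0,0,-3],"yaw": 0,"fingers": -0.5},
    {"dp": [-0.3,2,-1],"yaw": -2,"fingers": -0.5},
    {"dp": [-0.3,3,0],"yaw": -2.7,"fingers": -0.5},
    {"dp": [-0.3,3,0],"yaw": -2.7,"fingers": -0.5}
  ]
}}

```text
t: 19.67
eef_pos: [0.4906, 0.0523, 0.4102]
tcp_rot: [-179.1, -2.7, -5.2]
force: [0.3, -0.0, -1.5]
finger_gap: 0.0393
```

```bash
python3 a.py 14 0.5 252 -.5
```

```text
GP in A mm [ 14.7 158. ] z 255.4 rot [-179.1   -2.7   -5.2] F [ 0.3 -0.  -1.5] T [-0.06  0.03  0.02] gap 39.3 t 19.67
[{"dp": [0.57, 3.1, 0.04], "yaw": -2.2, "fingers": -0.5}, {"dp": [0.45, 3.12, 0.04], "yaw": -2.2, "fingers": -0.5}, {"dp": [0.34, 3.13, 0.04], "yaw": -2.2, "fingers": -0.5}, {"dp": [0.22, 3.14, 0.04], "yaw": -2.2, "fingers": -0.5}, {"dp": [0.1, 3.15, 0.04], "yaw": -2.2, "fingers": -0.5}]
```

{"api": "move_arm", "payload": {
  "motion": [
    {"dp": [0.5,2.6,0],"yaw": -2,"fingers": -0.5},
    {"dp": [0.5,2.6,0],"yaw": -2,"fingers": -0.5},
    {"dp": [0.3,2.6,0],"yaw": -2,"fingers": -0.5},
    {"dp": [0.2,2.6,0],"yaw": -2,"fingers": -0.5},
    {"dp": [0.1,2.4,0],"yaw": -1.5,"fingers": -0.5},
    {"dp": [0,1,0],"yaw": -0.5,"fingers": -0.5},
    {"dp": [0,0,0],"yaw": 0,"fingers": -0.5},
    {"dp": [0,0,0],"yaw": 0,"fingers": -0.5}
  ]
}}

```text
t: 20.33
eef_pos: [0.5003, -0.0982, 0.4166]
tcp_rot: [-179.8, -3.1, 5.1]
force: [0.1, 0.5, -1.7]
finger_gap: 0.0394
```

```bash
python3 a.py 14 0.5 230 -.5; python3 - <<'E'
from lib import *
s,ds=camera("scene")
cv2.imwrite("pics/s14.png",cv2.resize(s[140:280,315:425],None,fx=6,fy=4.25))
E
```

```text
GP in A mm [10.5  6.5] z 261.9 rot [-179.8   -3.1    5.1] F [ 0.1  0.5 -1.7] T [ 0.01  0.07 -0.01] gap 39.4 t 20.33
[{"dp": [0.18, 0.61, 3.2], "yaw": -0.4, "fingers": -0.5}]
```

View pics/s14.png

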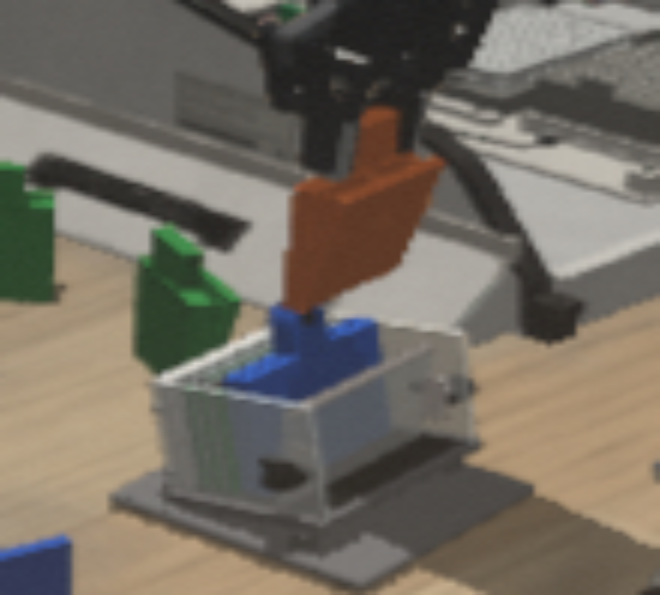

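{"api": "move_arm", "payload": {
  "motion": [
    {"dp": [0,0.6,0.5],"yaw": -0.4,"fingers": -0.5},
    {"dp": [0,0,1.2],"yaw": 0,"fingers": -0.5},
    {"dp": [0,0,1.4],"yaw": 0,"fingers": -0.5},
    {"dp": [0,0,1.2],"yaw": 0,"fingers": -0.5},
    {"dp": [0,0,0.5],"yaw": 0,"fingers": -0.5},
    {"dp": [0,0,0],"yaw": 0,"fingers": -0.5}
  ]
}}

```text
t: 20.88
eef_pos: [0.5038, -0.0976, 0.3676]
tcp_rot: [-179.8, -3.2, 6.2]
force: [-0.4, 0.9, -0.5]
finger_gap: 0.0392
```

```bash
python3 a.py 15 0.5 197 -.5
```

```text
GP in A mm [14.5  7.1] z 212.8 rot [-179.8   -3.2    6.2] F [-0.4  0.9 -0.5] T [ 0.01  0.09 -0.02] gap 39.2 t 20.88
[{"dp": [-0.04, 0.66, 1.58], "yaw": 0.7, "fingers": -0.5}]
```

{"api": "move_arm", "payload": {
  "motion": [
    {"dp": [0,0.4,0],"yaw": 0.5,"fingers": -0.5},
    {"dp": [0,0.3,0],"yaw": 0,"fingers": -0.5},
    {"dp": [0,0,0.4],"yaw": 0,"fingers": -0.5},
    {"dp": [0,0,0.5],"yaw": 0,"fingers": -0.5},
    {"dp": [0,0,0.4],"yaw": 0,"fingers": -0.5},
    {"dp": [0,0,0],"yaw": 0,"fingers": -0.5}
  ]
}}

```text
t: 21.38
eef_pos: [0.5058, -0.104, 0.3553]
tcp_rot: [-179.8, -3.4, 5.8]
force: [-0.1, -0.4, -1.4]
finger_gap: 0.0393
```

```bash
python3 a.py 15 0.5 197 -.5; python3 - <<'E'
from lib import *
s,ds=camera("scene")
cv2.imwrite("pics/s15.png",cv2.resize(s[160:280,315:425],None,fx=6,fy=5))
E
```

```text
GP in A mm [16.1  0.3] z 200.5 rot [-179.8   -3.4    5.8] F [-0.1 -0.4 -1.4] T [0.08 0.24 0.06] gap 39.3 t 21.38
[{"dp": [-0.13, -0.02, 0.35], "yaw": 0.2, "fingers": -0.5}]
```

View pics/s15.png

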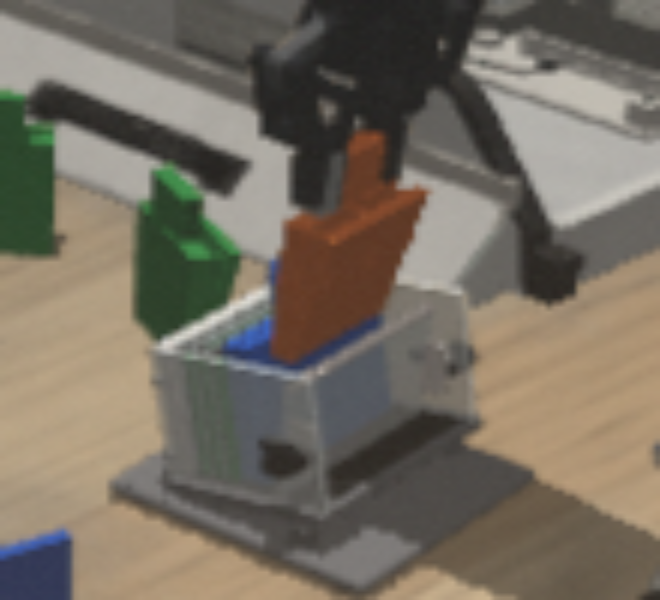

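{"api": "move_arm", "payload": {
  "motion": [
    {"dp": [0,0,0.4],"yaw": 0,"fingers": -0.5},
    {"dp": [0.2,0,0.2],"yaw": 0,"fingers": -0.5},
    {"dp": [0.2,0,0],"yaw": 0,"fingers": -0.5},
    {"dp": [0,0,0],"yaw": 0,"fingers": -0.5}
  ],
  "grip_force": 20
}}

```text
t: 21.77
eef_pos: [0.5089, -0.1039, 0.349]
tcp_rot: [-179.8, -3.1, 5.7]
force: [-2.7, -0.2, -0.2]
finger_gap: 0.0395
```

```bash
python3 a.py
```

```text
GP in A mm [18.6  0.1] z 194.2 rot [-179.8   -3.1    5.7] F [-2.7 -0.2 -0.2] T [-0.11  0.72 -0.09] gap 39.5 t 21.77
```

{"api": "move_arm", "payload": {
  "motion": [
    {"dp": [0.25,0,0],"yaw": 0,"fingers": -0.5},
    {"dp": [0.3,0,0],"yaw": 0,"fingers": -0.5},
    {"dp": [0.3,0,0],"yaw": 0,"fingers": -0.5},
    {"dp": [0,0,0],"yaw": 0,"fingers": -0.5}
  ]
}}

```text
t: 22.1
eef_pos: [0.5176, -0.1032, 0.349]
tcp_rot: [-179.8, -2.9, 5.7]
force: [-3.4, -0.6, 0.2]
finger_gap: 0.039
```

```bash
python3 a.py
```

```text
GP in A mm [26.9  0. ] z 194.2 rot [-179.8   -2.9    5.7] F [-3.4 -0.6  0.2] T [-0.23  0.83  0.03] gap 39.0 t 22.1
```

{"api": "move_arm", "payload": {
  "motion": [
    {"dp": [0.25,0,0.05],"yaw": 0,"fingers": -0.5},
    {"dp": [0.3,0,0],"yaw": 0,"fingers": -0.5},
    {"dp": [0.3,0,0.05],"yaw": 0,"fingers": -0.5},
    {"dp": [0,0,0],"yaw": 0,"fingers": -0.5}
  ]
}}

```text
t: 22.43
eef_pos: [0.5271, -0.1022, 0.3483]
tcp_rot: [-179.8, -2.9, 5.7]
force: [-1.8, -0.2, 1.2]
finger_gap: 0.0395
```

```bash
python3 a.py; python3 - <<'E'
from lib import *
s,ds=camera("scene")
cv2.imwrite("pics/s16.png",cv2.resize(s[160:280,315:425],None,fx=6,fy=5))
E
```

```text
GP in A mm [36.5  0. ] z 193.5 rot [-179.8   -2.9    5.7] F [-1.8 -0.2  1.2] T [-0.12  0.89 -0.02] gap 39.5 t 22.43
```

View pics/s16.png

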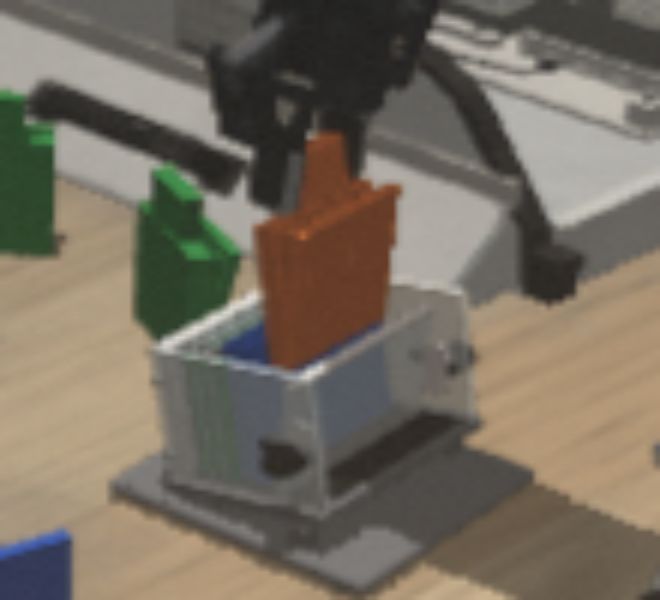

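{"api": "move_arm", "payload": {
  "motion": [
    {"dp": [0,0,0.5],"yaw": 0,"fingers": -0.5},
    {"dp": [-0.15,0,0.6],"yaw": 0,"fingers": -0.5},
    {"dp": [-0.1,0,0.4],"yaw": 0,"fingers": -0.5},
    {"dp": [0,0,0],"yaw": 0,"fingers": -0.5}
  ]
}}

```text
t: 22.82
eef_pos: [0.5252, -0.1022, 0.3322]
tcp_rot: [-179.8, -3.0, 5.7]
force: [-2.1, 0.4, -1.9]
finger_gap: 0.0393
```

```bash
python3 a.py
```

```text
GP in A mm [34.7  0.2] z 177.4 rot [-179.8   -3.     5.7] F [-2.1  0.4 -1.9] T [-0.16  0.69  0.04] gap 39.3 t 22.82
```

{"api": "move_arm", "payload": {
  "motion": [
    {"dp": [-0.1,0,0.5],"yaw": 0,"fingers": -0.5},
    {"dp": [-0.15,0,0.5],"yaw": 0,"fingers": -0.5},
    {"dp": [-0.1,0,0.4],"yaw": 0,"fingers": -0.5},
    {"dp": [0,0,0],"yaw": 0,"fingers": -0.5}
  ]
}}

```text
t: 23.15
eef_pos: [0.5219, -0.1024, 0.3162]
tcp_rot: [-179.8, -3.0, 5.7]
force: [-2.2, -0.7, -1.6]
finger_gap: 0.0392
```

```bash
python3 a.py
```

```text
GP in A mm [31.4  0.4] z 161.4 rot [-179.8   -3.     5.7] F [-2.2 -0.7 -1.6] T [-0.16  0.66 -0.04] gap 39.2 t 23.15
```

{"api": "move_arm", "payload": {
  "motion": [
    {"dp": [-0.1,0,0.3],"yaw": 0,"fingers": -0.5},
    {"dp": [-0.05,0,0.3],"yaw": 0,"fingers": -0.5},
    {"dp": [0,0,0],"yaw": 0,"fingers": -0.5}
  ]
}}

```text
t: 23.4
eef_pos: [0.5205, -0.1026, 0.3093]
tcp_rot: [-179.8, -3.0, 5.7]
force: [-2.1, 0.0, -2.0]
finger_gap: 0.0391
```

```bash
python3 a.py; python3 - <<'E'
from lib import *
s,ds=camera("scene")
cv2.imwrite("pics/s17.png",cv2.resize(s[160:280,315:425],None,fx=6,fy=5))
E
```

```text
GP in A mm [30.   0.3] z 154.5 rot [-179.8   -3.     5.7] F [-2.1  0.  -2. ] T [-0.11  0.6  -0.03] gap 39.1 t 23.4
```

View pics/s17.png

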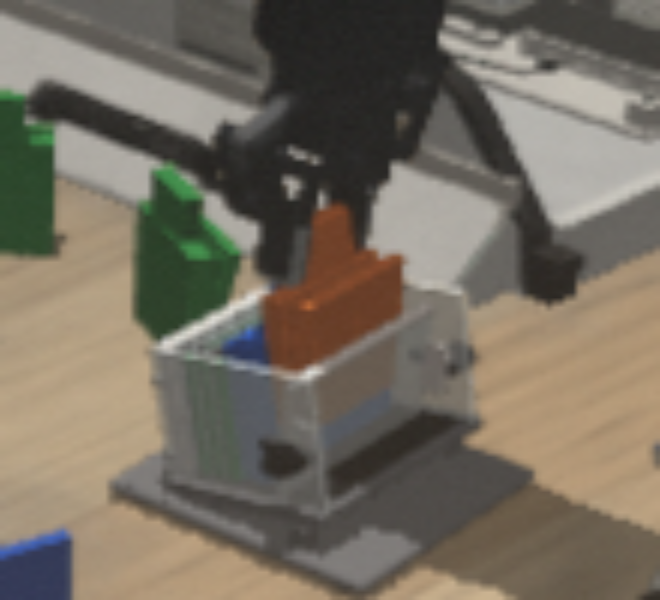

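{"api": "move_arm", "payload": {
  "motion": [
    {"dp": [0,0,0.2],"yaw": 0,"fingers": -0.5},
    {"dp": [0,0,0.1],"yaw": 0,"fingers": -0.5},
    {"dp": [0,0,0],"yaw": 0,"fingers": -0.5}
  ],
  "grip_force": 45
}}

```text
t: 23.7
eef_pos: [0.5202, -0.1026, 0.3069]
tcp_rot: [-179.8, -2.9, 5.7]
force: [-2.7, -0.6, -2.7]
finger_gap: 0.0393
```

```bash
python3 a.py
```

```text
GP in A mm [29.5  0.3] z 152.1 rot [-179.8   -2.9    5.7] F [-2.7 -0.6 -2.7] T [-0.12  0.7   0.03] gap 39.3 t 23.7
```

{"api": "move_arm", "payload": {
  "motion": [
    {"dp": [-0.05,0,0.2],"yaw": 0,"fingers": -0.5},
    {"dp": [0,0,0.1],"yaw": 0,"fingers": -0.5},
    {"dp": [0,0,0],"yaw": 0,"fingers": -0.5}
  ]
}}

```text
t: 23.95
eef_pos: [0.5197, -0.1024, 0.3067]
tcp_rot: [-179.9, -3.0, 5.7]
force: [-2.7, -0.2, -2.4]
finger_gap: 0.0392
```

```bash
python3 a.py
```

```text
GP in A mm [29.3  0.4] z 151.9 rot [-179.9   -3.     5.7] F [-2.7 -0.2 -2.4] T [-0.01  0.69  0.02] gap 39.2 t 23.95
```

{"api": "move_arm", "payload": {
  "motion": [
    {"dp": [-0.05,0,0.3],"yaw": 0,"fingers": -0.5},
    {"dp": [0,0,0],"yaw": 0,"fingers": -0.5},
    {"dp": [0,0,0],"yaw": 0,"fingers": -0.5}
  ]
}}

```text
t: 24.2
eef_pos: [0.5192, -0.1022, 0.3066]
tcp_rot: [-180.0, -3.2, 5.7]
force: [-1.3, 0.2, -2.3]
finger_gap: 0.039
```

```bash
python3 a.py
```

```text
GP in A mm [29.3  0.4] z 151.9 rot [-180.    -3.2    5.7] F [-1.3  0.2 -2.3] T [-0.1   0.66  0.03] gap 39.0 t 24.2
```

{"api": "move_arm", "payload": {
  "motion": [
    {"dp": [0,0,0.3],"yaw": 0,"fingers": -0.5}
  ]
}}

```text
t: 24.28
eef_pos: [0.5192, -0.1021, 0.3054]
tcp_rot: [179.9, -3.2, 5.7]
force: [-23.9, 1.7, 62.0]
finger_gap: 0.0392
```

```bash
python3 a.py
```

```text
GP in A mm [29.3  0.3] z 150.6 rot [179.9  -3.2   5.7] F [-23.9   1.7  62. ] T [0.64 4.72 0.1 ] gap 39.2 t 24.28
```

{"api": "move_arm", "payload": {
  "motion": [
    {"dp": [0,0,0],"yaw": 0,"fingers": -0.5},
    {"dp": [0,0,0],"yaw": 0,"fingers": -0.5}
  ]
}}

```text
t: 24.45
eef_pos: [0.5189, -0.1019, 0.3061]
tcp_rot: [179.9, -3.3, 5.7]
force: [-2.6, -1.2, -0.9]
finger_gap: 0.0389
```

```bash
python3 a.py
```

```text
GP in A mm [29.1  0.4] z 151.3 rot [179.9  -3.3   5.7] F [-2.6 -1.2 -0.9] T [-0.07  0.76  0.07] gap 38.9 t 24.45
```

{"api": "move_arm", "payload": {
  "motion": [
    {"dp": [0,0,0.1],"yaw": 0,"fingers": -0.5}
  ]
}}

```text
t: 24.53
eef_pos: [0.5189, -0.1019, 0.3055]
tcp_rot: [179.9, -3.3, 5.7]
force: [-11.6, 0.8, 24.5]
finger_gap: 0.0389
```

```bash
python3 a.py; python3 - <<'E'
from plan import *
s,ds=camera("scene");t,dt=camera("top")
cv2.imwrite("pics/s18.png",cv2.resize(s[160:280,315:425],None,fx=6,fy=5))
cv2.imwrite("pics/t18.png",cv2.resize(t[220:310,340:440],None,fx=6,fy=6))
print(get_state()["force"],get_state()["qd"].round(2))
A=np.array([.4987,-.1045]);AY=5.55
C=cloud("scene",ds);h=cv2.cvtColor(s,cv2.COLOR_BGR2HSV); m=(h[...,0]>2)&(h[...,0]<20)&(h[...,1]>150)&(ds>0)
L=to(C.reshape(-1,3),A,math.radians(AY)).reshape(480,640,2)*1e3; z=C[...,2]*1e3
m&=(abs(L[...,1])<50)&(abs(L[...,0]-10)<40)&(z>60)
print("z hist",np.histogram(z[m],bins=range(60,180,5))[0])
k=m&(z<123)&(z>102)
M=np.c_[L[k][:,1],z[k]-112,np.ones(k.sum())];x=L[k][:,0];c=np.linalg.lstsq(M,x,rcond=None)[0]
for _ in range(3): g=abs(x-M@c)<2.5; c=np.linalg.lstsq(M[g],x[g],rcond=None)[0]
print("wedge front face x",c[2].round(2),"yaw",np.degrees(c[0]).round(2),"dx/dz",c[1].round(3),g.sum())
k=m&(z>140); print("handle x",np.percentile(L[k][:,0],[5,50,95]).round(1),"y",np.percentile(L[k][:,1],[2,98]).round(1),"zmax",np.percentile(z[k],[95,99]).round(1))
E
```

```text
GP in A mm [29.1  0.4] z 150.7 rot [179.9  -3.3   5.7] F [-11.6   0.8  24.5] T [0.19 2.38 0.09] gap 38.9 t 24.53
[-7.32622019  0.10762042 11.97980324] [ 0.01  0.06 -0.06 -0.02 -0.07  0.05  0.09]
z hist [ 0  0  0  0  0  0  1  3 11 34 34 33 42 70 67 12 14 13 10 19  1  0  0]
wedge front face x 4.8 yaw 3.35 dx/dz 0.068 76
handle x [20.7 24.9 30.5] y [-15.9   9.8] zmax [159.4 160. ]
```

View pics/s18.png

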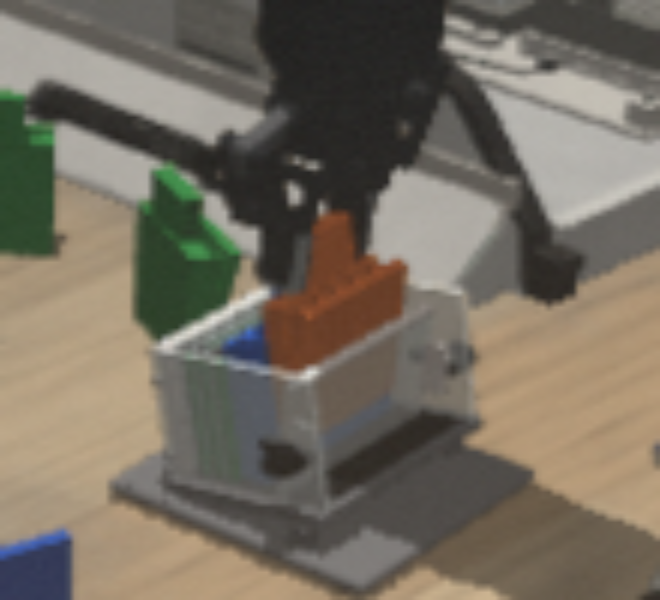

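View pics/t18.png

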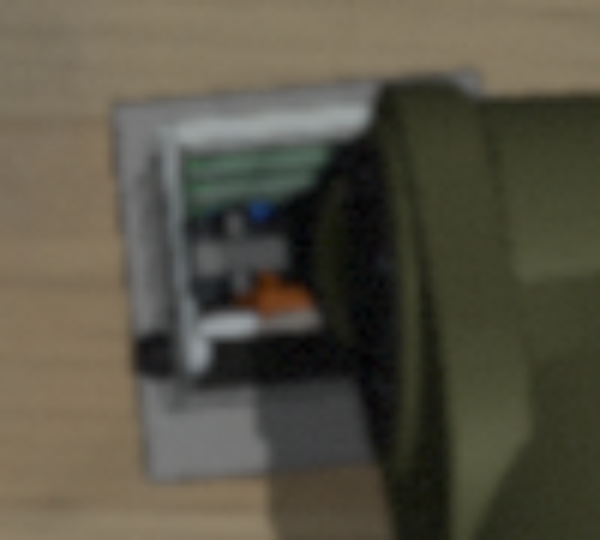

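```bash
cat > wchk.py <<'E'
from plan import *
A=np.array([.4987,-.1045]);AY=5.55
X=[]
D=[]
for i in range(4): s,ds=camera("scene"); D.append(np.where(ds>0,ds,np.nan))
ds=np.nan_to_num(np.nanmedian(D,0))
print(get_state()["force"].round(1),get_state()["t"])
C=cloud("scene",ds);h=cv2.cvtColor(s,cv2.COLOR_BGR2HSV); m=(h[...,0]>2)&(h[...,0]<20)&(h[...,1]>150)&(ds>0)
L=to(C.reshape(-1,3),A,math.radians(AY)).reshape(480,640,2)*1e3; z=C[...,2]*1e3
m&=(abs(L[...,1])<50)&(abs(L[...,0]-10)<40)&(z>60)
me=cv2.erode(m.astype(np.uint8),np.ones((3,3)))>0
for nm,q in(("all",m),("eroded",me)):
    k=q&(z<121)&(z>106)&(L[...,0]<9.5)
    M=np.c_[L[k][:,1],z[k]-112,np.ones(k.sum())];x=L[k][:,0];c=np.linalg.lstsq(M,x,rcond=None)[0]
    for _ in range(4): g=abs(x-M@c)<2; c=np.linalg.lstsq(M[g],x[g],rcond=None)[0]
    print(nm,"front face x",c[2].round(2),"yaw",np.degrees(c[0]).round(2),"dx/dz",c[1].round(3),g.sum(),k.sum(),"resid",np.std(x[g]-M[g]@c).round(2))
# front-plate line compare: front top-edge of wedge in image: line from left to right
cv2.imwrite("pics/wz.png",cv2.resize(s[195:245,350:390],None,fx=14,fy=12,interpolation=cv2.INTER_NEAREST))
E
python3 wchk.py
```

```text
[-7.1  0.2 12. ] 24.8333
all front face x 4.24 yaw 0.2 dx/dz 0.036 78 84 resid 0.62
eroded front face x 4.4 yaw 0.07 dx/dz 0.011 56 62 resid 0.59
```

View pics/wz.png

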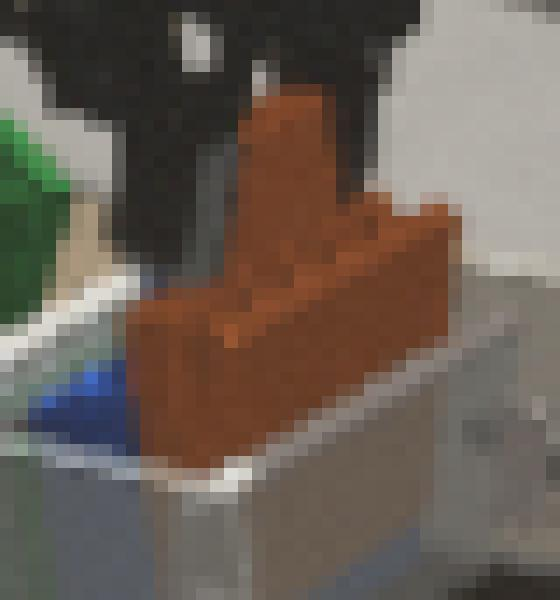

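{"api": "move_arm", "payload": {
  "motion": [
    {"dp": [-0.06,0,0.17],"yaw": 0,"fingers": -0.5}
  ]
}}

```text
t: 24.92
eef_pos: [0.5186, -0.1018, 0.3053]
tcp_rot: [179.9, -3.3, 5.7]
force: [-12.5, 0.4, 34.0]
finger_gap: 0.0391
```

```bash
python3 a.py; python3 wchk.py; python3 a.py
```

```text
GP in A mm [29.1  0.4] z 150.6 rot [179.9  -3.3   5.7] F [-12.5   0.4  34. ] T [0.46 2.47 0.09] gap 39.1 t 24.92
[-10.1   0.   22.1] 25.1167
all front face x 4.12 yaw 0.52 dx/dz 0.02 72 81 resid 0.64
eroded front face x 4.45 yaw 0.77 dx/dz -0.055 48 54 resid 0.72
GP in A mm [29.   0.4] z 150.6 rot [179.9  -3.4   5.7] F [-10.1   0.   22.1] T [0.33 2.03 0.09] gap 39.1 t 25.12
```

{"api": "move_arm", "payload": {
  "motion": [
    {"dp": [-0.18,0,0.17],"yaw": 0,"fingers": -0.5}
  ]
}}

```text
t: 25.2
eef_pos: [0.5178, -0.1018, 0.3053]
tcp_rot: [179.8, -3.6, 5.7]
force: [-4.0, 1.2, 16.1]
finger_gap: 0.0392
```

```bash
python3 a.py; python3 wchk.py; python3 a.py
```

```text
GP in A mm [28.9  0.4] z 150.6 rot [179.8  -3.6   5.7] F [-4.   1.2 16.1] T [0.44 0.93 0.1 ] gap 39.2 t 25.2
[-5.9  0.3 19.1] 25.4
all front face x 4.14 yaw 0.51 dx/dz 0.03 75 79 resid 0.66
eroded front face x 4.16 yaw 0.46 dx/dz 0.036 53 57 resid 0.66
GP in A mm [28.9  0.4] z 150.5 rot [179.8  -3.6   5.7] F [-5.9  0.3 19.1] T [0.29 1.43 0.06] gap 39.1 t 25.4
```

```bash
python3 - <<'E'
from plan import *
A=np.array([.4987,-.1045]);AY=math.radians(5.55)
for n in("scene","top"):
    s,d=camera(n);C=cloud(n,d);h=cv2.cvtColor(s,cv2.COLOR_BGR2HSV);L=to(C.reshape(-1,3),A,AY).reshape(480,640,2)*1e3;z=C[...,2]*1e3
    b=(h[...,0]>100)&(h[...,0]<130)&(h[...,1]>100)&(abs(L[...,1])<55)&(abs(L[...,0]-25)<30)&(z>95)
    g=(h[...,0]>40)&(h[...,0]<90)&(h[...,1]>40)&(abs(L[...,1])<55)&(L[...,0]>25)&(L[...,0]<70)&(z>85)
    print(n,"blue",b.sum(),np.percentile(z[b],[50,95]).round(1),"green",g.sum(),np.percentile(z[g],[50,90,97]).round(1) if g.sum() else "")
s=get_state();print(s["force"].round(1),s["t"],abs(s["qd"]).max().round(2))
E
```

```text
scene blue 33 [106.8 109.4] green 1 [96.1 96.1 96.1]
top blue 30 [190.5 492.1] green 214 [ 99.  391.6 504.3]
[-5.9  0.1 18.3] 25.5 0.09
```

Filler shoulders read 107–109 mm, where 108.6 is expected seated, and cassette tops about 99 mm. The push is steady at about 18 N, so I'm handing in.

```bash
python3 -c "
from bench import *
print(finish_job())"
```

```text
the job is handed in; nothing more can be done
None
```

I packed the caster with two blue fillers, jammed the wedge in front of them, and handed the job in at about 25.5 s with the wedge still gripped and pressed down.

**Fillers:** I measured a gap of about 21 mm at the trough floor, so both filler_1 and filler_2 went in. Each was leaned flat against the glass, then let go. After filler_2 was placed, the top view showed its face leaning at 0.215 (trough lean 0.2). In the last pictures the filler shoulders stood 107–109 mm up, where 108.6 is expected when seated. filler_3 stayed in the rack.

**Wedge:** It went tight within about a millimetre of the height I had calculated, with its foot about 20 mm above the trough floor. Its sloping face lies on the front plate, in line to about 0.5 degrees. At hand-in the tool read a steady 18 N down and 6 N towards the stack.

**What was less certain:**
- **First press:** it peaked at 62 N on the wrist before I eased off. A fingertip had also pressed about 35 N on filler_1's shoulders while it was still in the rack.
- **Camera disagreement:** the two cameras differed by about 5 mm sideways. I used the top camera, which matched the first grasp.
- **Tilt readings:** depth noise made the wedge's measured tilt vary from one reading to the next (0.01, -0.055 and 0.036). I accepted it as in line.
- **Contact forces:** I could only infer the forces on the front plate and back plate from the wrist reading. I did not measure them directly.
- **Cassettes:** I checked these only roughly at the end. Their tops read about 99 mm in the top view, but that reading was noisy and partly hidden by the arm.

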